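# Load the condiment carrier, cover it and swing the catch over

## Robot

A 6-joint arm with a two-finger parallel gripper is mounted at the origin on a cart in front of the work surface, level with it; the furniture and walls round the work are solid. World frame = base frame: x ahead of the robot, y to its left, z up, the work surface at z = 0. Lengths are in mm, angles in rad, forces in N, time in s.
With the tool pointing down it reaches from about 275 to 1000 mm from the base axis. Payload 8.4 kg.
Tool frame: the origin (TCP) lies at the very end of the fingers, on their centre line; the grasp point (between the pads) lies 19 mm behind it; z points along the fingers, y is the direction in which the jaws open and shut (so a half turn about z gives the same grasp; the last joint's range is limited). The gripper opens to 85 mm and grips with 20 to 120 N. Pads are 22 mm wide; open, the fingers measure 114 mm over their backs; the gripper's body (76 mm by 85 mm) begins 54 mm behind the grasp point. The pads swing forward as they close: fully open they stand 13 mm farther back than shut.
Start: joints at [-1.241, 0.353, 1.633, -0, 1.155, -0.002], TCP at [203.589, -590.914, 200.781] pointing down, gripper open.
Joint ranges: [-2.63, 2.63], [-0.92, 2.1], [0.06, 2.66], [-1.3, 4.44], [0, 2.69], [-3.02, 3.02]. Speed limits (rad/s): [2.22, 2.22, 2.79, 3.14, 3.14, 3.14].

## Interface

Orientations are given as [roll, pitch, yaw] about the fixed x, y, z axes, in that order (R = Rz(yaw) Ry(pitch) Rx(roll)).
In Python, from rig import r gives the robot as it stands.
- The arm moves only by the tool move_arm, never from a script. Its argument "increments" is a list of rows, each an object of numbers: "tx", "ty", "tz": the shift along the tool's x, y, z in cm; "rx", "ry", "rz": the turn, a rotation vector about the tool's x, y, z in degrees; "gripper": the gripper's target within -1 to 1 (fully open at 1, half-way at 0, shut at -1). A call has 1 to 12 rows; each row shifts and turns the commanded pose from where the row before left it, along the tool's axes as they then stand; what a row does not reach is not made up. A row lasts 1/10 s, in which the tool goes at most 50 mm and 8.59 degrees, less where a joint would pass 70% of its speed; a pose out of reach is approached as far as the arm can. A call is refused whole if a number of a shift passes 5 or a number of a turn 8.59, either way. A call with a gripper value outside its range is refused whole. The fingers move at their own pace and stop on an object; "squeeze" is the grip in N (left out, the last holds). Time passes only in rows, so rows that do not move let the fingers close. It gives the time, the measured TCP pose, the force and the opening at its end, in the units of the state.
- r.sense(): the state, without advancing time (a new reading comes with each control period).
- r.grab_frame(name): name is "scene" or "top" or "wrist"; returns (picture, depth): 400x640x3 uint8, red, green, blue; 400x640 float32, mm along the optical axis (not along the pixel's ray), 0 where there is no reading.
- r.camera_model(name): a dict with "fx", "fy", "cx", "cy" (pixels), "R" (3x3) and "t" (3): a world point X has camera coordinates R X + t; the wrist camera has in their place "hand_eye" (4x4, takes a point from camera to tool coordinates, whose origin is the TCP and whose axes are the flange's). Camera axes: x right, y down, z forward; pixel columns grow to the right and rows downward; lengths in mm; the calibration is good to about 2 mm. A picture is of the moment at which its call begins: read the wrist's pose just before it. camera_model takes no time and is no camera call.
- r.sign_off(): hands the job in, once; it reports no verdict.
Trained networks look in the newest picture that a camera, given by its name, has taken for a name from the list of things; names that differ only in an ending like _2 or _b are one class to them, and where a whole thing is asked for, a point or a joint stands for the part that bears it (a point fixed in the world has none). Each returns a list of dicts, best first, with "confidence" (0 to 1); they miss things now and then, are a little off and sometimes report something else, mostly with a low value. They report only what shows in the picture. A call takes as long as a camera call. They do not tell look-alikes from the thing itself.
- r.cut_out(query, camera): "mask" (400x640 bool, what is visible of it) and "bbox" ([left, top, right, bottom] in pixels, round what is visible of it).
- r.place_of(query, camera): "location" ([row, column] in pixels: a listed point, or the origin of a listed thing).
The state is a dict: "clock": time; "qpos": joint angles; "qvel": joint speeds; "joint_efforts": joint torques, N m; "eef_pos": TCP position; "tcp_rot": TCP orientation; "contact_force": force on the tool from outside, world axes, zero at the start; "wrist_torque": the same for the moment, N m; "opening": opening from 0.0 (shut) to 1.0 (fully open).
Only numpy, scipy, OpenCV 4.12 (cv2) and the standard library are available. Lean on these libraries where they do the work, as an engineer would, in place of code of your own. Each camera call takes 0.05 s, during which the arm holds its last target. There are 200 camera calls.

## Task

Stand the spice jar upright on the free half of the wooden carrier tray, beside the salt shaker that is already there. Then lower the deep white cover gently over both, fully down on the tray, and finally swing the steel catch all the way in over the cover to lock it. Keep the jar and shaker standing, and leave the egg timer, the matchbox and the candles where they are.

Things in the scene. Friction and masses are not known exactly. Their poses are not given: they have to be found in the camera images.
- tray: Wooden carrier tray, fixed: slab 136 (x) x 176 (y) mm, 8 mm thick; raised plinth 102 x 136 mm in its middle, top 14 mm above the worktop. The cover goes round the plinth and rests on the slab. Origin: centre of the underside, on the worktop; axes along the sides, z up. On its -x side (facing the robot) a 16 mm steel post at x = -85 mm, y = 0 carries the catch at 129 mm height.
- free_half (a point): Centre of the free half of the plinth's top, at x = 0, y = -34 mm, z = 14 mm in the tray's frame; axes as the tray's. The salt shaker stands near y = +34 mm.
- jar_mid (a point): The spice jar to be loaded: a clear round jar with a red screw cap, 106 mm tall; body 42 mm wide, cap 45 mm wide from 85 to 106 mm above its foot; about 0.1 to 0.17 kg. It stands alone on the worktop. The point is on its axis, half-way up (53 mm above its foot); z up along the axis.
- shaker_mid (a point): Salt shaker, clear body with a grey domed cap, 44 mm wide, 90 mm tall, standing loose on the tray's other half. Point on its axis 45 mm above its foot; z up.
- cover_grip (a point): Grip of the loose white plastic cover (about 0.3 kg, standing on the hob, whose glass is 5 mm above the worktop): in the middle of its top, an upright wooden bar 14 mm thick (x), 70 mm long (y), rising 34 mm above the cover's top. The point is in the bar, 22 mm above the cover's top and 140 mm above its lower rim; axes as the cover's, z up. With the cover seated it is 148 mm above the worktop.
- cover_rim (a point): Centre of the cover's open lower rim; axes as the grip's. Cover: box open below, standing on its rim, 116 (x) x 150 (y) mm outside, 110 x 144 inside, 118 high, 5 mm bead outwards at the rim. Seated: rim 8 mm above the worktop, resting on the slab, x along the tray's x (either way round), 4 mm play on each side of the plinth.
- catch (a joint): Angle of the catch about the post's axis, rad: 0 = fully in (arm points along the tray's +x over the cover; end stop); grows counter-clockwise seen from above (1.57: along the tray's +y, clear of the cover). Friction, about 1 N at the pin; stays where left. Its underside passes 3 mm above a seated cover; a cover not down blocks it.
- catch_pin (a point): Upright round wooden pin on the catch arm, 16 mm in diameter, 50 mm from the post's axis; it stands from 137 to 167 mm above the worktop, the point is at 152 mm. x runs outwards along the arm, z up. The arm ends 67 mm from the axis. When swung in, the pin is 28 mm in front of the near face of the cover's bar grip.
- timer: Egg timer, red and white, round, 61 mm wide, 52 mm tall, a bystander; origin under its centre.
- matches: Matchbox, 54 x 36 x 15 mm, a bystander; origin under its centre.
- candle: Tea light, 38 mm wide, 15 mm tall, a bystander; origin under its centre.
- candle_2: Another tea light, 38 mm wide, 16 mm tall, a bystander; origin under its centre.
Not all that is in view belongs to the job. What is shaped like the part that bears jar_mid but purple is not meant.

How it is judged (in metres and radians):
On the way, in this order (a step that is already met when the one before it is completed fails the run):
1. the spice jar stands upright on the free half of the tray, let go, with the cover not yet on (z of jar_mid in the frame of tray between 0.064 and 0.07 m and horizontal distance between jar_mid and free_half below 0.025 m and angle between jar_mid's own z axis and vertical below 0.1 rad and contact force between the fingers and jar below 0.1 N and horizontal distance between cover_rim and tray above 0.1 m), for 0.2 s.
2. the cover is fully down round the plinth with the catch still out (z of cover_rim in the frame of tray below 0.0105 m and angle between the z axis of cover_rim and the z axis of tray, either way round below 0.025 rad and horizontal distance between cover_rim and tray below 0.01 m and value of joint catch above 0.9 rad), for 0.2 s.
At the end, for the whole second after the job is handed in: Jar upright on the tray's free half (within 30 mm of its centre, 0.1 rad), shaker upright (0.2 rad), cover seated on the tray (rim within 2.5 mm of the slab, level to 0.025 rad, centred within 10 mm), catch swung in to within 0.12 rad of its stop (value of joint catch below 0.12 rad and z of cover_rim in the frame of tray below 0.0105 m and angle between the z axis of cover_rim and the z axis of tray, either way round below 0.025 rad and horizontal distance between cover_rim and tray below 0.01 m and z of jar_mid in the frame of tray between 0.064 and 0.07 m and horizontal distance between jar_mid and free_half below 0.03 m and angle between jar_mid's own z axis and vertical below 0.1 rad and angle between shaker_mid's own z axis and vertical below 0.2 rad); the robot touches nothing.
It fails at once if the salt shaker on the tray is knocked over (angle between shaker_mid's own z axis and vertical above 0.5 rad).
It fails at once if the cover is dropped or slammed on the tray (over 80 N) (contact force between cover and tray above 80 N).
It fails at once if the egg timer, the matchbox or a candle is moved more than 30 mm (distance of any of timer, matches, candle, candle_2 from where it was at the start of the episode above 0.03 m).
It also fails if it takes over 64 s, if anything falls off the work surface, if the arm or the gripper's body presses on something with over 40 N, if the wrist force passes 120 N, or if a joint passes its speed limit or range.

## Working session

There is one attempt and no reset: what is moved stays moved. The work goes in short steps, Python scripts to look and compute and a tool call to move; the robot and the scene stay as the last step left them, time stands still between calls to the robot, and variables do not carry over. Pictures are saved under pics/ and viewed, about 8 in all and at most 12, crops included, and the job is handed in when it is done.

Besides the shell and the picture viewer there is one more tool, called after "Call:" as name(argument=value, ...) on one line, values as JSON. move_arm: Moves the arm, as the interface text tells. Its arguments: {"type":"object","properties":{"increments":{"type":"array","items":{"type":"object","properties":{"tx":{"type":"number"},"ty":{"type":"number"},"tz":{"type":"number"},"rx":{"type":"number"},"ry":{"type":"number"},"rz":{"type":"number"},"gripper":{"type":"number"}}}},"squeeze":{"type":"number"}},"required":["increments"]}

```bash
ls; mkdir -p pics
cat > h.py <<'E'
import numpy as np, cv2
from rig import r
from scipy.spatial.transform import Rotation as Ro
def grab(n):
    s=r.sense(); im,d=r.grab_frame(n); return s,im,d
def cam(n,s=None):
    m=r.camera_model(n)
    K=(m['fx'],m['fy'],m['cx'],m['cy'])
    if 'hand_eye' in m:
        H=np.array(m['hand_eye']); T=np.eye(4); T[:3,:3]=Ro.from_euler('xyz',s['tcp_rot']).as_matrix(); T[:3,3]=s['eef_pos']
        return K,T@H
    T=np.eye(4); T[:3,:3]=m['R']; T[:3,3]=m['t']; return K,np.linalg.inv(T)
def cloud(n,d,s=None):
    K,T=cam(n,s); v,u=np.mgrid[:400,:640]
    P=np.stack([(u-K[2])/K[0]*d,(v-K[3])/K[1]*d,d],-1)
    W=P@T[:3,:3].T+T[:3,3]; W[d<=0]=np.nan; return W
def at_z(n,rc,z,s=None):
    K,T=cam(n,s); q=T[:3,:3]@np.array([(rc[1]-K[2])/K[0],(rc[0]-K[3])/K[1],1]); o=T[:3,3]
    return o+q*(z-o[2])/q[2]
E
python3 - <<'E'
from h import *
np.set_printoptions(precision=1,suppress=True)
s=r.sense();print(s)
for n in ('top','scene'):
    s,im,d=grab(n); cv2.imwrite(f'pics/{n}.png',im[:,:,::-1]); W=cloud(n,d); np.save(n,W)
    print(n,cam(n)[1])
    for q,z in (('tray',0),('free_half',14),('jar_mid',53),('shaker_mid',59),('cover_grip',145),('catch_pin',152),('timer',0),('matches',0),('candle',0)):
        for p in r.place_of(q,n)[:3]: print(q,round(p['confidence'],2),np.round(p['location']),at_z(n,p['location'],z)[:2])
E
```

```text
pics
{'clock': 0.0, 'qpos': array([-1.2,  0.4,  1.6,  0. ,  1.2, -0. ]), 'qvel': array([-0., -0., -0.,  0., -0., -0.]), 'joint_efforts': array([  0. , -60.5, -34.2,   0. ,   0. ,  -0. ]), 'eef_pos': array([ 203.4, -590.4,  200. ]), 'tcp_rot': array([-3.1, -0. ,  0.3]), 'contact_force': array([1.5, 0.5, 0.4]), 'wrist_torque': array([-0., -0.,  0.]), 'opening': 1.0029204279270123}
top [[   0.    -1.     0.1  451.2]
 [  -1.    -0.    -0.    23.9]
 [   0.    -0.1   -1.  1032. ]
 [   0.     0.     0.     1. ]]
tray 0.57 [206. 353.] [562.2 -86. ]
tray 0.22 [144. 275.] [725.7 124.7]
free_half 0.92 [209. 365.] [ 555.7 -116.5]
jar_mid 0.85 [260. 401.] [ 425.3 -201.7]
jar_mid 0.82 [256. 437.] [ 437.9 -292.2]
jar_mid 0.82 [224. 410.] [ 516.3 -226.3]
shaker_mid 0.69 [208. 339.] [550.  -45.3]
cover_grip 0.67 [209. 211.] [532.5 247.8]
catch_pin 0.46 [245. 340.] [459.2 -42.2]
timer 0.97 [185. 422.] [ 624.3 -270.5]
matches 0.65 [142. 276.] [731.6 120.9]
candle 0.73 [148. 238.] [710.2 222.7]
candle 0.48 [148. 216.] [709.4 281.1]
scene [[  -0.5   -0.7    0.5  -83.4]
 [  -0.9    0.4   -0.3  389. ]
 [   0.    -0.6   -0.8 1059. ]
 [   0.     0.     0.     1. ]]
tray 0.56 [209. 358.] [552.4 -78.7]
free_half 0.72 [196. 371.] [ 564.  -129.8]
jar_mid 0.89 [182. 412.] [ 524.4 -234.2]
jar_mid 0.79 [198. 446.] [ 434.8 -281.2]
jar_mid 0.74 [217. 425.] [ 413.6 -193.5]
shaker_mid 0.58 [198. 366.] [534.9 -91.9]
shaker_mid 0.55 [198. 351.] [554.8 -57.2]
cover_grip 0.87 [231. 245.] [537.5 243.6]
catch_pin 0.55 [206. 367.] [458.8 -35.6]
timer 0.66 [196. 449.] [ 463.8 -325.9]
timer 0.6 [165. 399.] [ 630.7 -271.8]
matches 0.62 [190. 264.] [740.3 117.5]
candle 0.61 [204. 230.] [738.2 221. ]
candle 0.59 [220. 210.] [716.4 287.3]
```

```bash
python3 -c "
import cv2,numpy as np
a=cv2.imread('pics/top.png');b=cv2.imread('pics/scene.png')
cv2.imwrite('pics/both.png',cv2.resize(np.vstack([a,b]),(480,600)))"
```

```text
(no output)
```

View pics/top.png

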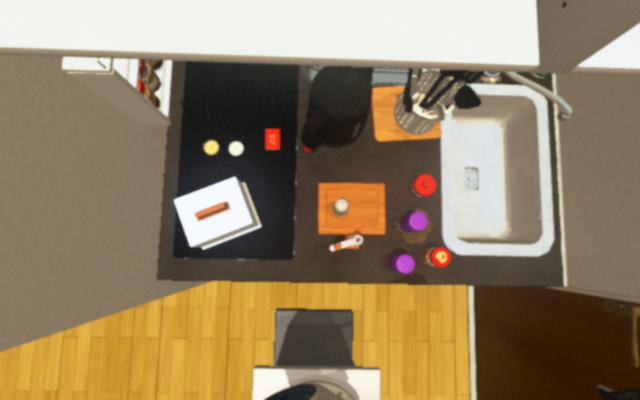

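View pics/scene.png

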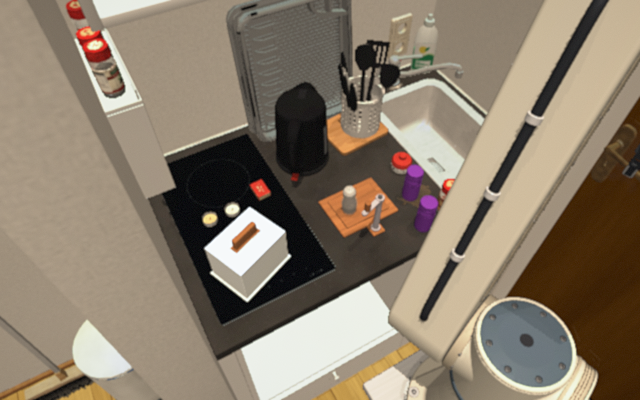

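The top view shows the red-capped jar at about (440,257), with purple look-alikes at (403,263) and (416,220). The timer is at (425,185), the tray at (352,208), the catch pointing left at (347,243), and the cover, rotated, at (215,212). Next I refine these positions from depth.

Run:
```python
from h import *
np.set_printoptions(precision=1,suppress=True)
s=r.sense();print(s['eef_pos'],s['tcp_rot']*57.3)
print(np.array(r.camera_model('wrist')['hand_eye']),r.camera_model('wrist')['fx'],cam('top')[0])
for n in('top','scene'):
    W=np.load(n+'.npy'); X,Y,Z=[W[...,i] for i in range(3)]
    def rect(m,l):
        p=W[m][:,:2].astype(np.float32); 
        if len(p)<5: print(l,len(p));return
        print(n,l,len(p),'med',np.median(W[m],0),cv2.minAreaRect(p))
    box=lambda x0,x1,y0,y1,z0,z1:(X>x0)&(X<x1)&(Y>y0)&(Y<y1)&(Z>z0)&(Z<z1)
    rect(box(380,490,-330,-245,92,118),'jar cap')
    rect(box(380,480,-240,-160,92,118),'purple1')
    rect(box(480,560,-270,-190,92,118),'purple2')
    rect(box(430,640,180,320,112,130),'covertop')
    rect(box(430,640,180,320,143,175),'bar')
    rect(box(475,660,-190,20,4,20),'tray')
    rect(box(475,660,-100,20,88,110),'shaker top')
    rect(box(400,520,-130,40,124,175),'catch')
    rect(box(400,520,-130,40,145,175),'pin')
```

```text
[ 203.6 -590.9  200.8] [-180.   -0.   19.]
[[   0.    -1.    -0.3   76.9]
 [   1.     0.    -0.    -1.6]
 [   0.    -0.3    1.  -172.9]
 [   0.     0.     0.     1. ]] 345.00834302170773 (393.25946079642915, 393.25946079642915, 323.1010364196852, 199.6038414173791)
top jar cap 300 med [ 436.3 -282.5  105.6] ((437.16778564453125, -284.4891357421875), (43.21183395385742, 43.47571563720703), 33.71118927001953)
top purple1 297 med [ 420.2 -198.7  105.9] ((419.4509582519531, -199.44073486328125), (42.51136016845703, 42.6531867980957), 54.42509841918945)
top purple2 296 med [ 520.  -229.   105.7] ((521.1605834960938, -231.14157104492188), (42.564205169677734, 43.97770309448242), 39.98042297363281)
top covertop 2816 med [529.1 248.9 122.8] ((531.1578369140625, 249.19393920898438), (117.02466583251953, 150.04151916503906), 22.349721908569336)
top bar 220 med [530.2 247.7 155.6] ((531.3514404296875, 248.88681030273438), (14.313450813293457, 69.51154327392578), 22.587696075439453)
top tray 3198 med [553.8 -88.3  11.2] ((562.8488159179688, -83.78498840332031), (205.4030303955078, 181.0386962890
[... 1041 characters left out ...]
 bar 219 med [528.1 251.1 154.6] ((530.22265625, 249.792724609375), (16.14045524597168, 69.68882751464844), 23.256752014160156)
scene tray 1821 med [549.8 -65.5  10. ] ((566.435546875, -85.72917175292969), (180.66188049316406, 200.1710968017578), 3.4831831455230713)
scene shaker top 119 med [549.9 -45.9  98.4] ((553.9032592773438, -47.61943817138672), (31.230005264282227, 32.575721740722656), 58.092567443847656)
scene catch 225 med [458.3 -49.4 138.1] ((463.83685302734375, -56.746315002441406), (21.070886611938477, 77.54493713378906), 15.803531646728516)
scene pin 61 med [452.7 -33.9 161.9] ((454.4212951660156, -36.09866714477539), (14.746898651123047, 13.239282608032227), 67.64683532714844)
```

Call:
move_arm(increments=[{"tx": 3.2, "ty": -2.14, "gripper": 0.7}, {"tx": 3.2, "ty": -2.14}, {"tx": 3.2, "ty": -2.14}, {"tx": 3.2, "ty": -2.14}, {"tx": 3.2, "ty": -2.14}, {"tx": 3.2, "ty": -2.14}, {"tx": 3.2, "ty": -2.14}, {"tx": 3.2, "ty": -2.14}, {"tx": 3.2, "ty": -2.14}, {"tx": 3.2, "ty": -2.14}])

```text
invalid input
```

Call:
move_arm(increments=[{"rz": -7.9}, {"rz": -7.9}, {"rz": -7.9}, {"rz": -7.9}, {"rz": -7.9}, {"rz": -7.9}, {"rz": -7.9}, {"rz": -7.9}, {"rz": -7.8}, {}, {}])

```text
invalid input
```

Run:
```python
from h import *
np.set_printoptions(precision=1,suppress=True)
s,im,d=grab('wrist'); cv2.imwrite('pics/w1.png',im[:,:,::-1]); W=cloud('wrist',d,s); np.save('w1',W)
print(s['eef_pos'],s['tcp_rot']*57.3,s['opening'],s['contact_force'])
X,Y,Z=[W[...,i] for i in range(3)]
m=(X>380)&(X<490)&(Y>-330)&(Y<-245)&(Z>98)&(Z<118)
print(m.sum(), np.nanmedian(Z[m]) if m.any() else 0, cv2.minEnclosingCircle(W[m][:,:2].astype(np.float32)) if m.any() else 0)
# tray from top, plinth/slab fit
W=np.load('top.npy');X,Y,Z=[W[...,i] for i in range(3)]
im=cv2.imread('pics/top.png').astype(int)
b=(X>470)&(X<650)&(Y>-190)&(Y<20)&(Z>3)&(Z<20)&(im[...,2]>im[...,0]+60)
b=cv2.morphologyEx(b.astype(np.uint8),cv2.MORPH_OPEN,np.ones((3,3)))>0
print('slab',cv2.minAreaRect(W[b][:,:2].astype(np.float32)))
print(np.histogram(Z[b],np.arange(3,20,1)))
```

```text
[ 203.6 -590.9  200.8] [-180.   -0.   19.] 0.9970079887085566 [ 1.  -0.   0.5]
0 0 0
slab ((551.5091552734375, -83.94061279296875), (145.45574951171875, 174.45758056640625), 1.3762263059616089)
(array([ 28,  77, 160, 255, 310, 278, 236, 208, 207, 311, 362, 338, 215,
       121,  51,  17]), array([ 3,  4,  5,  6,  7,  8,  9, 10, 11, 12, 13, 14, 15, 16, 17, 18, 19]))
```

View pics/w1.png

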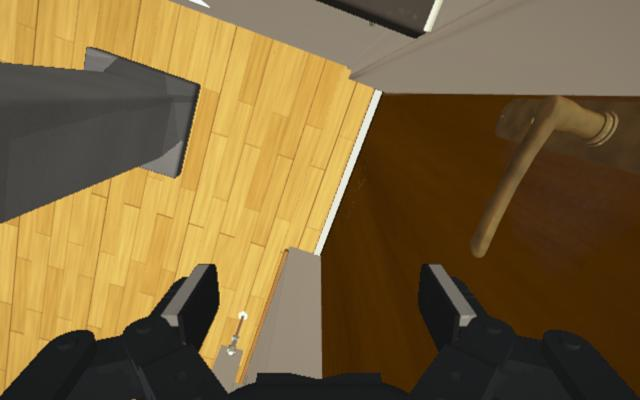

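The wrist view shows only the floor, because both moves were refused. I'll write the rows with every field filled in.

Call:
move_arm(increments=[{"tx": 3.2, "ty": -2.14, "tz": 0, "rx": 0, "ry": 0, "rz": 0, "gripper": 0.7}, {"tx": 3.2, "ty": -2.14, "tz": 0, "rx": 0, "ry": 0, "rz": 0, "gripper": 0.7}, {"tx": 3.2, "ty": -2.14, "tz": 0, "rx": 0, "ry": 0, "rz": 0, "gripper": 0.7}, {"tx": 3.2, "ty": -2.14, "tz": 0, "rx": 0, "ry": 0, "rz": 0, "gripper": 0.7}, {"tx": 3.2, "ty": -2.14, "tz": 0, "rx": 0, "ry": 0, "rz": 0, "gripper": 0.7}, {"tx": 3.2, "ty": -2.14, "tz": 0, "rx": 0, "ry": 0, "rz": 0, "gripper": 0.7}, {"tx": 3.2, "ty": -2.14, "tz": 0, "rx": 0, "ry": 0, "rz": 0, "gripper": 0.7}, {"tx": 3.2, "ty": -2.14, "tz": 0, "rx": 0, "ry": 0, "rz": 0, "gripper": 0.7}, {"tx": 3.2, "ty": -2.14, "tz": 0, "rx": 0, "ry": 0, "rz": 0, "gripper": 0.7}, {"tx": 3.2, "ty": -2.14, "tz": 0, "rx": 0, "ry": 0, "rz": 0, "gripper": 0.7}], squeeze=40)

```text
clock: 2.05
eef_pos: [437.3, -283.1, 201.0]
tcp_rot: [3.141, -0.0, 0.332]
contact_force: [0.4, -0.0, -0.6]
opening: 0.853
```

Call:
move_arm(increments=[{"tx": 0, "ty": 0, "tz": 0, "rx": 0, "ry": 0, "rz": -7.9, "gripper": 0.7}, {"tx": 0, "ty": 0, "tz": 0, "rx": 0, "ry": 0, "rz": -7.9, "gripper": 0.7}, {"tx": 0, "ty": 0, "tz": 0, "rx": 0, "ry": 0, "rz": -7.9, "gripper": 0.7}, {"tx": 0, "ty": 0, "tz": 0, "rx": 0, "ry": 0, "rz": -7.9, "gripper": 0.7}, {"tx": 0, "ty": 0, "tz": 0, "rx": 0, "ry": 0, "rz": -7.9, "gripper": 0.7}, {"tx": 0, "ty": 0, "tz": 0, "rx": 0, "ry": 0, "rz": -7.9, "gripper": 0.7}, {"tx": 0, "ty": 0, "tz": 0, "rx": 0, "ry": 0, "rz": -7.9, "gripper": 0.7}, {"tx": 0, "ty": 0, "tz": 0, "rx": 0, "ry": 0, "rz": -7.9, "gripper": 0.7}, {"tx": 0, "ty": 0, "tz": 0, "rx": 0, "ry": 0, "rz": -7.8, "gripper": 0.7}, {"tx": 0, "ty": 0, "tz": 0, "rx": 0, "ry": 0, "rz": 0, "gripper": 0.7}])

```text
clock: 3.05
eef_pos: [436.4, -284.4, 200.8]
tcp_rot: [3.142, 0.0, 1.573]
contact_force: [0.4, -0.0, -0.5]
opening: 0.851
```

Run:
```python
from h import *
np.set_printoptions(precision=1,suppress=True)
s,im,d=grab('wrist'); cv2.imwrite('pics/w1.png',im[:,:,::-1]); W=cloud('wrist',d,s); np.save('w1',W)
print(s['eef_pos'],s['tcp_rot']*57.3,s['opening'],s['contact_force'])
X,Y,Z=[W[...,i] for i in range(3)]
m=(X>380)&(X<490)&(Y>-330)&(Y<-245)&(Z>98)&(Z<118)
print(m.sum(), np.nanmedian(Z[m]) if m.any() else 0, cv2.minEnclosingCircle(W[m][:,:2].astype(np.float32)) if m.any() else 0)
h=im.astype(int)
b=(X>460)&(X<660)&(Y>-200)&(Y<30)&(Z>3)&(Z<20)&(h[...,0]>h[...,2]+60)
print(b.sum())
if b.sum()>50: print(cv2.minAreaRect(W[b][:,:2].astype(np.float32)))
```

```text
[ 436.4 -284.4  200.8] [180.    0.   90.1] 0.850584942319129 [ 0.4 -0.  -0.5]
2239 106.07820862321779 ((435.25225830078125, -282.8013610839844), 21.989486694335938)
7451
((556.2201538085938, -145.75628662109375), (135.77967834472656, 46.663978576660156), 0.01975913718342781)
```

View pics/w1.png

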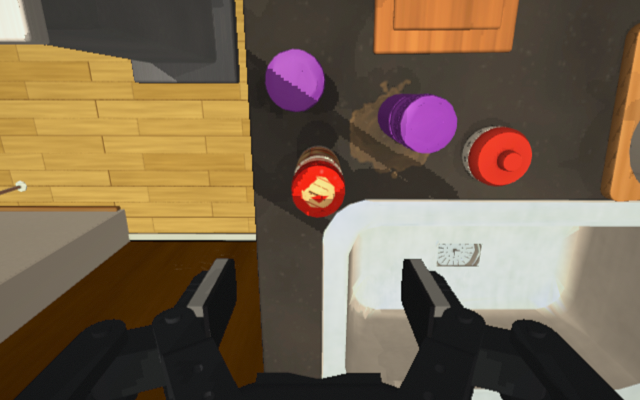

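The wrist view puts the red jar at (318,190), under the tool, with the look-alikes clear of the jaw path. I descend and grip the body just below the cap.

Call:
move_arm(increments=[{"tx": 0.1, "ty": 0, "tz": 3.5, "rx": 0, "ry": 0, "rz": 0, "gripper": 0.7}, {"tx": 0, "ty": 0, "tz": 3, "rx": 0, "ry": 0, "rz": 0, "gripper": 0.7}, {"tx": 0, "ty": 0, "tz": 3, "rx": 0, "ry": 0, "rz": 0, "gripper": 0.7}, {"tx": 0, "ty": 0, "tz": 3, "rx": 0, "ry": 0, "rz": 0, "gripper": 0.7}, {"tx": 0, "ty": 0, "tz": 2, "rx": 0, "ry": 0, "rz": 0, "gripper": 0.7}, {"tx": 0, "ty": 0, "tz": 1, "rx": 0, "ry": 0, "rz": 0, "gripper": 0.7}, {"tx": 0, "ty": 0, "tz": 0, "rx": 0, "ry": 0, "rz": 0, "gripper": 0.1}, {"tx": 0, "ty": 0, "tz": 0, "rx": 0, "ry": 0, "rz": 0, "gripper": -0.3}, {"tx": 0, "ty": 0, "tz": 0, "rx": 0, "ry": 0, "rz": 0, "gripper": -0.3}, {"tx": 0, "ty": 0, "tz": 0, "rx": 0, "ry": 0, "rz": 0, "gripper": -0.3}, {"tx": 0, "ty": 0, "tz": 0, "rx": 0, "ry": 0, "rz": 0, "gripper": -0.3}], squeeze=30)

```text
clock: 4.2
eef_pos: [437.0, -283.7, 46.6]
tcp_rot: [3.14, 0.001, 1.571]
contact_force: [0.1, 0.4, 3.5]
opening: 0.511
```

Call:
move_arm(increments=[{"tx": 0, "ty": 0, "tz": -1, "rx": 0, "ry": 0, "rz": 0, "gripper": -0.3}, {"tx": 0, "ty": 0, "tz": -2, "rx": 0, "ry": 0, "rz": 0, "gripper": -0.3}, {"tx": 0, "ty": 0, "tz": -3.5, "rx": 0, "ry": 0, "rz": 0, "gripper": -0.3}, {"tx": 0, "ty": 0, "tz": -3.5, "rx": 0, "ry": 0, "rz": 0, "gripper": -0.3}, {"tx": 0, "ty": 0, "tz": -3, "rx": 0, "ry": 0, "rz": 0, "gripper": -0.3}, {"tx": 0, "ty": 0, "tz": -1, "rx": 0, "ry": 0, "rz": 0, "gripper": -0.3}, {"tx": 1, "ty": 0.7, "tz": 0, "rx": 0, "ry": 0, "rz": 0, "gripper": -0.3}, {"tx": 2, "ty": 1.4, "tz": 0, "rx": 0, "ry": 0, "rz": 0, "gripper": -0.3}, {"tx": 2.8, "ty": 2, "tz": 0, "rx": 0, "ry": 0, "rz": 0, "gripper": -0.3}, {"tx": 2.8, "ty": 2, "tz": 0, "rx": 0, "ry": 0, "rz": 0, "gripper": -0.3}, {"tx": 1, "ty": 0.7, "tz": 0, "rx": 0, "ry": 0, "rz": 0, "gripper": -0.3}, {"tx": 0, "ty": 0, "tz": 0, "rx": 0, "ry": 0, "rz": 0, "gripper": -0.3}])

```text
clock: 5.4
eef_pos: [504.4, -185.3, 184.2]
tcp_rot: [-3.139, -0.001, 1.574]
contact_force: [0.7, -1.3, -2.1]
opening: 0.513
```

Run:
```python
from h import *
np.set_printoptions(precision=1,suppress=True)
s,im,d=grab('wrist'); cv2.imwrite('pics/w2.png',im[:,:,::-1]); W=cloud('wrist',d,s); np.save('w2',W)
print(s['eef_pos'],s['tcp_rot']*57.3,s['opening'],s['contact_force'])
X,Y,Z=[W[...,i] for i in range(3)]
h=im.astype(int)
b=(X>460)&(X<660)&(Y>-200)&(Y<30)&(Z>3)&(Z<20)&(h[...,0]>h[...,2]+60)
b=cv2.morphologyEx(b.astype(np.uint8),cv2.MORPH_OPEN,np.ones((5,5)))>0
print(b.sum(),cv2.minAreaRect(W[b][:,:2].astype(np.float32)),np.percentile(W[b],[.5,99.5],axis=0))
p=b&(Z>11.5);print('plinth',np.percentile(W[p],[1,99],axis=0))
m=(X>500)&(X<600)&(Y>-90)&(Y<0)&(Z>25); print('shaker',cv2.minAreaRect(W[m][:,:2].astype(np.float32)))
m=(X>420)&(X<500)&(Y>-120)&(Y<20)&(Z>155); print('pin',cv2.minAreaRect(W[m][:,:2].astype(np.float32)) if m.sum()>5 else 0)
```

```text
[ 504.4 -185.3  184.2] [-179.9   -0.1   90.2] 0.5128817597021321 [ 0.7 -1.3 -2.1]
20011 ((542.2340087890625, -97.84199523925781), (164.10848999023438, 141.60604858398438), 0.6806969046592712) [[ 471.6 -167.6    5.9]
 [ 622.6  -29.1   15.9]]
plinth [[ 505.8 -147.5   12. ]
 [ 605.3  -30.7   15.8]]
shaker ((549.4851684570312, -55.5024528503418), (27.985580444335938, 41.468666076660156), 74.60382843017578)
pin 0
```

View pics/w2.png

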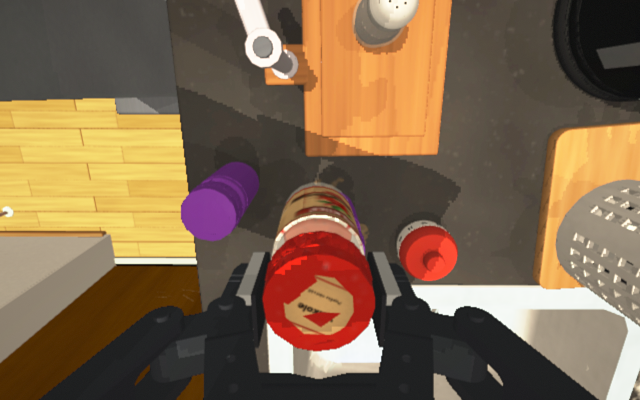

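The wrist view shows the jar held upright. The plinth's near edge is at about row 137, with the shaker at (390,10) and the catch post at (285,65). The tray centre comes out at about (555.5, -81), yaw about 0. I carry the jar over the free half and lower it.

Call:
move_arm(increments=[{"tx": 1.2, "ty": 0.9, "tz": 0, "rx": 0, "ry": 0, "rz": 0, "gripper": -0.3}, {"tx": 2, "ty": 1.5, "tz": 0, "rx": 0, "ry": 0, "rz": 0, "gripper": -0.3}, {"tx": 2, "ty": 1.5, "tz": 0, "rx": 0, "ry": 0, "rz": 0, "gripper": -0.3}, {"tx": 1.8, "ty": 1.2, "tz": 0, "rx": 0, "ry": 0, "rz": 0, "gripper": -0.3}, {"tx": 0, "ty": 0, "tz": 0.5, "rx": 0, "ry": 0, "rz": 0, "gripper": -0.3}, {"tx": 0, "ty": 0, "tz": 2, "rx": 0, "ry": 0, "rz": 0, "gripper": -0.3}, {"tx": 0, "ty": 0, "tz": 3, "rx": 0, "ry": 0, "rz": 0, "gripper": -0.3}, {"tx": 0, "ty": 0, "tz": 3, "rx": 0, "ry": 0, "rz": 0, "gripper": -0.3}, {"tx": 0, "ty": 0, "tz": 2, "rx": 0, "ry": 0, "rz": 0, "gripper": -0.3}, {"tx": 0, "ty": 0, "tz": 0.8, "rx": 0, "ry": 0, "rz": 0, "gripper": -0.3}, {"tx": 0, "ty": 0, "tz": 0.3, "rx": 0, "ry": 0, "rz": 0, "gripper": -0.3}, {"tx": 0, "ty": 0, "tz": 0, "rx": 0, "ry": 0, "rz": 0, "gripper": -0.3}])

```text
clock: 6.65
eef_pos: [555.5, -117.7, 70.1]
tcp_rot: [3.141, 0.0, 1.57]
contact_force: [-0.3, -0.1, -2.3]
opening: 0.509
```

Call:
move_arm(increments=[{"tx": 0.2, "ty": 0, "tz": 0.4, "rx": 0, "ry": 0, "rz": 0, "gripper": -0.3}, {"tx": 0, "ty": 0, "tz": 0.3, "rx": 0, "ry": 0, "rz": 0, "gripper": -0.3}, {"tx": 0, "ty": 0, "tz": 0.2, "rx": 0, "ry": 0, "rz": 0, "gripper": -0.3}, {"tx": 0, "ty": 0, "tz": 0, "rx": 0, "ry": 0, "rz": 0, "gripper": -0.3}])

```text
clock: 7.05
eef_pos: [555.4, -115.3, 60.8]
tcp_rot: [3.142, -0.0, 1.571]
contact_force: [0.9, 0.0, -1.0]
opening: 0.51
```

Force is dropping, so the jar is at or just on the plinth. Down 1 mm more, then release.

Call:
move_arm(increments=[{"tx": 0, "ty": 0, "tz": 0.1, "rx": 0, "ry": 0, "rz": 0, "gripper": -0.3}, {"tx": 0, "ty": 0, "tz": 0, "rx": 0, "ry": 0, "rz": 0, "gripper": 0.2}, {"tx": 0, "ty": 0, "tz": 0, "rx": 0, "ry": 0, "rz": 0, "gripper": 0.7}, {"tx": 0, "ty": 0, "tz": 0, "rx": 0, "ry": 0, "rz": 0, "gripper": 0.7}, {"tx": 0, "ty": 0, "tz": 0, "rx": 0, "ry": 0, "rz": 0, "gripper": 0.7}, {"tx": 0, "ty": 0, "tz": 0, "rx": 0, "ry": 0, "rz": 0, "gripper": 0.7}, {"tx": 0, "ty": 0, "tz": -1, "rx": 0, "ry": 0, "rz": 0, "gripper": 0.7}, {"tx": 0, "ty": 0, "tz": -3, "rx": 0, "ry": 0, "rz": 0, "gripper": 0.7}, {"tx": 0, "ty": 0, "tz": -4, "rx": 0, "ry": 0, "rz": 0, "gripper": 0.7}, {"tx": 0, "ty": 0, "tz": -4, "rx": 0, "ry": 0, "rz": 0, "gripper": 0.7}, {"tx": 0, "ty": 0, "tz": -4, "rx": 0, "ry": 0, "rz": 0, "gripper": 0.7}, {"tx": 0, "ty": 0, "tz": -2, "rx": 0, "ry": 0, "rz": 0, "gripper": 0.7}])

```text
clock: 8.25
eef_pos: [556.8, -115.6, 244.5]
tcp_rot: [3.136, 0.001, 1.571]
contact_force: [-0.0, 0.3, 0.2]
opening: 0.85
```

```bash
cat > chk.py <<'E'
from h import *
import sys
np.set_printoptions(precision=1,suppress=True)
def go(n,f):
    s,im,d=grab(n); cv2.imwrite('pics/'+f,im[:,:,::-1]); W=cloud(n,d,s)
    print(n,s['clock'],s['eef_pos'],s['tcp_rot']*57.3,s['opening'],s['contact_force'])
    X,Y,Z=[W[...,i] for i in range(3)]; h=im.astype(int)
    b=(X>470)&(X<660)&(Y>-200)&(Y<30)&(Z>2)&(Z<20)&(h[...,0]>h[...,2]+60)
    b=cv2.morphologyEx(b.astype(np.uint8),cv2.MORPH_OPEN,np.ones((5,5)))>0
    print(b.sum(),'orange',np.percentile(W[b],[.5,99.5],axis=0))
    p=b&(Z>11.5);print('plinth',np.percentile(W[p],[1,99],axis=0))
    def rc(m,l):
        if m.sum()>8: print(l,m.sum(),np.median(Z[m]),cv2.minAreaRect(W[m][:,:2].astype(np.float32)))
    bx=lambda x0,x1,y0,y1,z0,z1:(X>x0)&(X<x1)&(Y>y0)&(Y<y1)&(Z>z0)&(Z<z1)
    rc(bx(500,610,-160,-85,112,130),'jarcap')
    rc(bx(500,610,-80,0,92,110),'shaker')
    rc(bx(420,500,-120,20,155,180),'pin')
    rc(bx(420,500,-120,20,125,145),'arm')
    rc(bx(430,640,180,320,114,130),'covertop')
    rc(bx(430,640,180,320,143,175),'bar')
    return s,im,W
E
python3 - <<'E'
from chk import *
go('wrist','w3.png'); go('top','t3.png')
E
```

```text
wrist 8.25 [ 556.8 -115.6  244.5] [179.7   0.1  90. ] 0.8500823357063877 [-0.   0.3  0.2]
13876 orange [[ 484.  -166.7    5.5]
 [ 622.8    6.6   15.8]]
plinth [[ 505.8 -145.7   12. ]
 [ 605.8  -14.3   15.8]]
jarcap 1857 120.07440943893295 ((553.6843872070312, -114.32916259765625), (43.08811950683594, 42.86610412597656), 71.52367401123047)
shaker 1101 100.4406870031097 ((554.3737182617188, -47.81352996826172), (32.746734619140625, 33.156192779541016), 0.18233467638492584)
pin 532 166.5916643987892 ((455.1846923828125, -35.035308837890625), (15.59259033203125, 15.441890716552734), 64.36543273925781)
arm 1720 137.29810327126958 ((463.8722839355469, -55.14839553833008), (21.345273971557617, 76.70750427246094), 15.575798034667969)
top 8.3 [ 557.9 -115.9  246.6] [179.6   0.1  90. ] 0.8490011317075223 [ 1.6 -0.4  1.9]
2106 orange [[ 486.2 -133.4    3.6]
 [ 624.3    4.    18.2]]
plinth [[ 505.8 -129.9   11.6]
 [ 607.6  -15.8   18.2]]
jarcap 118 119.9085376167755 ((556.0010986328125, -104.27326965332031), (18.65267562866211, 40.27297592163086), 81.90642547607422)
shaker 149 99.68605622293501 ((555.57421875, -49.650848388671875), (32.3333740234375, 30.922332763671875), 47.233367919921875)
pin 41 167.17179309570474 ((456.38421630859375, -36.90290069580078), (13.1227388381958, 13.114957809448242), 0.8703633546829224)
arm 182 137.34985814249586 ((461.7892150878906, -58.5814323425293), (21.193008422851562, 76.83433532714844), 22.807472229003906)
covertop 2810 122.67714031144374 ((531.4158325195312, 249.28282165527344), (116.1871337890625, 150.620361328125), 22.86754608154297)
bar 223 155.90251455605744 ((531.137939453125, 248.87640380859375), (14.200230598449707, 69.69932556152344), 22.662750244140625)
```

Call:
move_arm(increments=[{"tx": 2, "ty": -0.2, "tz": 0, "rx": 0, "ry": 0, "rz": 0, "gripper": 0.7}, {"tx": 4, "ty": -0.3, "tz": 0, "rx": 0, "ry": 0, "rz": 0, "gripper": 0.7}, {"tx": 4.5, "ty": -0.3, "tz": 0, "rx": 0, "ry": 0, "rz": 0, "gripper": 0.7}, {"tx": 4.5, "ty": -0.4, "tz": 0, "rx": 0, "ry": 0, "rz": 0, "gripper": 0.7}, {"tx": 4.5, "ty": -0.4, "tz": 0, "rx": 0, "ry": 0, "rz": 0, "gripper": 0.7}, {"tx": 4.5, "ty": -0.4, "tz": 0, "rx": 0, "ry": 0, "rz": 0, "gripper": 0.7}, {"tx": 4.5, "ty": -0.2, "tz": 0, "rx": 0, "ry": 0, "rz": 0, "gripper": 0.7}, {"tx": 4, "ty": -0.2, "tz": 0, "rx": 0, "ry": 0, "rz": 0, "gripper": 0.7}, {"tx": 4, "ty": -0.2, "tz": 0, "rx": 0, "ry": 0, "rz": -7.4, "gripper": 0.7}, {"tx": 0, "ty": 0, "tz": 0, "rx": 0, "ry": 0, "rz": -7.5, "gripper": 0.4}, {"tx": 0, "ty": 0, "tz": 0, "rx": 0, "ry": 0, "rz": -7.5, "gripper": 0.4}, {"tx": 0, "ty": 0, "tz": 0, "rx": 0, "ry": 0, "rz": 0, "gripper": 0.4}])

```text
clock: 9.55
eef_pos: [528.6, 249.8, 238.8]
tcp_rot: [-3.14, 0.0, 1.965]
contact_force: [0.0, 0.2, -0.8]
opening: 0.697
```

Run:
```python
from chk import *
go('wrist','w4.png'); go('top','t4.png')
```

```text
wrist 9.55 [528.6 249.8 238.8] [-179.9    0.   112.6] 0.6971154247330041 [ 0.   0.2 -0.8]
2520 orange [[521.8 -55.1   3.3]
 [622.1   8.2  15.6]]
plinth [[523.  -55.4  11.8]
 [605.4 -11.9  15.7]]
covertop 19119 122.92515324857038 ((530.2736206054688, 251.60084533691406), (116.34565734863281, 149.77297973632812), 22.641151428222656)
bar 1533 156.40352197824055 ((529.8510131835938, 252.38352966308594), (13.758576393127441, 68.7756118774414), 22.462398529052734)
top 9.6 [528.7 249.5 238.9] [-179.9    0.   112.3] 0.702751968189242 [0.4 0.  0.6]
2737 orange [[ 488.9 -170.6    3.3]
 [ 624.9    3.8   18. ]]
plinth [[ 505.7 -148.5   11.6]
 [ 608.1  -16.6   18.1]]
jarcap 273 119.90744538469153 ((555.1213989257812, -116.46351623535156), (41.36064529418945, 41.953155517578125), 46.77468490600586)
shaker 150 99.84548642234557 ((555.2860107421875, -49.34182357788086), (32.33723449707031, 30.395843505859375), 46.411956787109375)
pin 41 166.02578823833244 ((456.414306640625, -36.979915618896484), (13.147380828857422, 13.554145812988281), 1.1109780073165894)
arm 183 137.42857657116133 ((465.0969543457031, -57.1759147644043), (21.344297409057617, 76.7354507446289), 15.13064193725586)
covertop 2130 122.65740483839198 ((533.6409912109375, 243.2467803955078), (116.0948257446289, 137.7132110595703), 22.730966567993164)
bar 192 155.82042265941965 ((532.8504028320312, 244.94053649902344), (14.312638282775879, 61.02956008911133), 23.09043312072754)
```

View pics/t4.png

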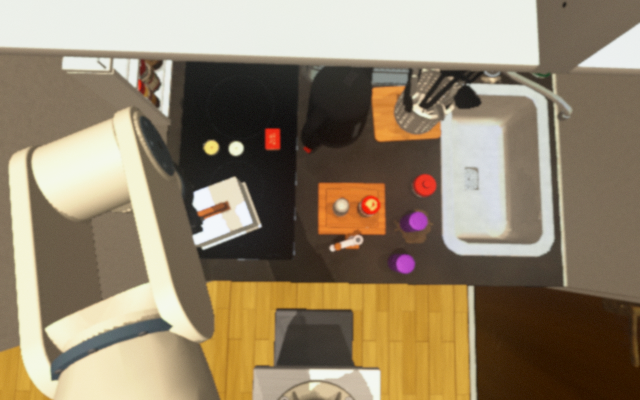

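The top view shows the jar beside the shaker on the tray at (370,205) and (341,206), both standing. The cover is still at its place under the arm. I descend to the bar and grip.

Call:
move_arm(increments=[{"tx": 0, "ty": 0.3, "tz": 2, "rx": 0, "ry": 0, "rz": 0, "gripper": 0.2}, {"tx": 0, "ty": 0, "tz": 3, "rx": 0, "ry": 0, "rz": 0, "gripper": 0.2}, {"tx": 0, "ty": 0, "tz": 3, "rx": 0, "ry": 0, "rz": 0, "gripper": 0.2}, {"tx": 0, "ty": 0, "tz": 2, "rx": 0, "ry": 0, "rz": 0, "gripper": 0.2}, {"tx": 0, "ty": 0, "tz": 1, "rx": 0, "ry": 0, "rz": 0, "gripper": 0.2}, {"tx": 0, "ty": 0, "tz": 0, "rx": 0, "ry": 0, "rz": 0, "gripper": -0.2}, {"tx": 0, "ty": 0, "tz": 0, "rx": 0, "ry": 0, "rz": 0, "gripper": -0.6}, {"tx": 0, "ty": 0, "tz": 0, "rx": 0, "ry": 0, "rz": 0, "gripper": -1}, {"tx": 0, "ty": 0, "tz": 0, "rx": 0, "ry": 0, "rz": 0, "gripper": -1}, {"tx": 0, "ty": 0, "tz": 0, "rx": 0, "ry": 0, "rz": 0, "gripper": -1}, {"tx": 0, "ty": 0, "tz": 0, "rx": 0, "ry": 0, "rz": 0, "gripper": -1}], squeeze=70)

```text
clock: 10.75
eef_pos: [532.3, 250.9, 130.2]
tcp_rot: [3.141, -0.0, 1.962]
contact_force: [0.3, -0.1, 0.2]
opening: -0.0
```

Run:
```python
from chk import *
print(r.sense()['opening'])
go('wrist','w5.png'); go('scene','s5.png')
a=cv2.imread('pics/w5.png');b=cv2.imread('pics/s5.png')[130:330,130:450]
cv2.imwrite('pics/w5b.png',np.hstack([cv2.resize(a,(400,250)),cv2.resize(b,(400,250))]))
```

```text
-0.00020139107272485875
wrist 10.75 [532.3 250.9 130.2] [180.   -0.  112.4] -0.00020139107272485875 [ 0.3 -0.1  0.2]Traceback (most recent call last):
  File "<stdin>", line 3, in <module>
  File "chk.py", line 10, in go
    print(b.sum(),'orange',np.percentile(W[b],[.5,99.5],axis=0))
                           ~~~~~~~~~~~~~^^^^^^^^^^^^^^^^^^^^^^^
    return _quantile_unchecked(
        a, q, axis, out, overwrite_input, method, keepdims, weights)
    return _ureduce(a,
                    func=_quantile_ureduce_func,
    ...<5 lines>...
                    overwrite_input=overwrite_input,
                    method=method)
    r = func(a, **kwargs)
    result = _quantile(arr,
                       quantiles=q,
    ...<2 lines>...
                       out=out,
                       weights=wgt)
    slices_having_nans = np.isnan(arr[-1, ...])
                                  ~~~^^^^^^^^^
IndexError: index -1 is out of bounds for axis 0 with size 0
```

```bash
sed -i "s/print(b.sum(),'orange'/if b.sum()>99: print(b.sum(),'orange'/; s/p=b&(Z>11.5);print/p=b\&(Z>11.5)\n    if p.sum()>99: print/" chk.py
python3 - <<'E'
from chk import *
go('scene','s5.png')
a=cv2.imread('pics/w5.png');b=cv2.imread('pics/s5.png')[130:330,130:450]
cv2.imwrite('pics/w5b.png',np.hstack([cv2.resize(a,(400,250)),cv2.resize(b,(400,250))]))
E
```

```text
scene 10.8 [532.2 250.9 130.1] [180.   -0.  112.4] 0.003288417498384358 [ 0.2  0.1 -0.1]
covertop 1988 122.09635900444437 ((531.2403564453125, 249.8752899169922), (119.21210479736328, 149.981689453125), 22.329912185668945)
bar 174 154.22709693700006 ((527.5445556640625, 249.6756134033203), (19.01095199584961, 67.3415298461914), 11.283198356628418)
```

View pics/w5b.png

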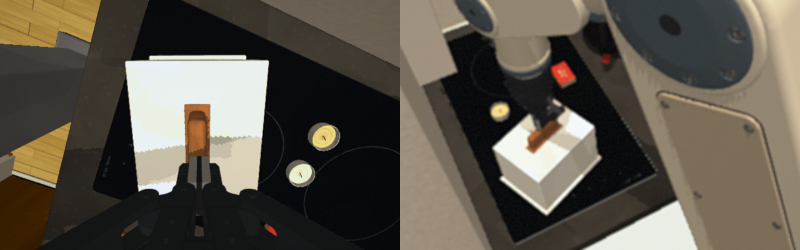

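Run:
```python
import cv2,numpy as np
a=cv2.imread('pics/w5.png')[140:400,200:440];b=cv2.imread('pics/s5.png')[205:305,200:310]
cv2.imwrite('pics/w5c.png',np.hstack([cv2.resize(a,(480,520)),cv2.resize(b,(320,520),interpolation=cv2.INTER_CUBIC)]))
```

```text
(no output)
```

View pics/w5c.png

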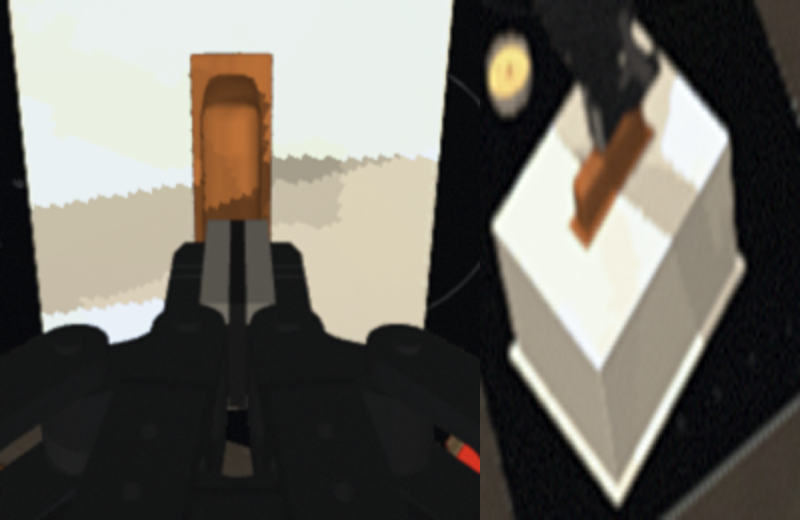

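Run:
```python
from chk import *
s,im,d=grab('wrist'); W=cloud('wrist',d,s); H=np.array(r.camera_model('wrist')['hand_eye']); K=cam('wrist',s)[0]
for P in ([0,0,0],[0,0,-19],[35,0,-27]):
    q=np.linalg.inv(H)@np.array(P+[1.]); print(P,'->row,col',K[3]+K[1]*q[1]/q[2],K[2]+K[0]*q[0]/q[2],'depth',q[2])
for rr in range(160,330,8): print(rr,d[rr,306],d[rr,318],d[rr,330],W[rr,306],W[rr,318])
```

```text
[0, 0, 0] ->row,col 243.44651216316157 318.9483622184067 depth 188.7573909048727
[0, 0, -19] ->row,col 259.54054191260303 319.0135743120426 depth 170.64476846694743
[35, 0, -27] ->row,col 196.47116622427387 319.2000680312974 depth 152.4470791125264
160 181.4681 182.40674 182.28014 [508.7 289.7 123.4] [514.6 292.  122.5]
168 182.55022 180.96376 181.98361 [510.3 285.8 123.6] [516.  288.5 125.2]
176 183.16179 182.40198 181.97586 [511.8 281.9 124.3] [517.7 284.5 125. ]
184 170.82184 166.89291 184.61894 [512.6 281.3 137.5] [517.7 284.5 141.3]
192 155.24799 154.5053 185.62842 [512.9 282.  153.7] [517.8 284.2 154.4]
200 154.07639 153.9101 156.55365 [514.1 279.1 155.9] [519.  281.2 156. ]
208 155.34845 154.31339 158.88885 [515.5 275.6 155.8] [520.4 278.  156.7]
216 155.34052 155.37091 159.33362 [516.8 272.4 156.9] [521.8 274.5 156.8]
224 157.79413 157.27718 160.39957 [518.4 268.4 155.7] [523.4 270.7 156.1]
232 158.76208 157.51457 161.6532 [519.9 264.8 155.9] [524.8 267.4 157. ]
240 159.85918 158.10187 162.53668 [521.3 261.1 156. ] [526.2 263.9 157.6]
248 160.4905 161.89597 163.39166 [522.8 257.6 156.5] [528.2 259.2 155.2]
256 146.07697 146.92278 146.27026 [522.1 260.6 170.7] [526.9 262.2 169.9]
264 140.47261 139.61389 140.24277 [522.5 260.1 176.7] [526.9 262.4 177.5]
272 132.70396 133.35349 133.35338 [522.5 260.9 184.6] [526.8 262.4 184.1]
280 127.73718 128.7277 128.08215 [522.8 260.7 190. ] [527.1 261.9 189.1]
288 123.43869 122.63301 122.535034 [523.1 260.3 194.6] [526.9 262.3 195.3]
296 116.09535 120.70725 0.0 [522.8 261.7 201.9] [527.5 260.8 197.9]
304 111.62884 121.12713 110.607185 [522.9 261.8 206.6] [528.6 258.1 198.4]
312 107.16258 121.92627 107.87467 [523.  262.1 211.2] [529.8 255.2 198.5]
320 104.20016 123.83955 103.731346 [523.3 261.7 214.4] [531.3 251.6 197.8]
328 100.24753 124.35607 100.54402 [523.3 262.  218.5] [532.5 248.8 198.2]
```

Call:
move_arm(increments=[{"tx": 0, "ty": 0, "tz": -0.5, "rx": 0, "ry": 0, "rz": 0, "gripper": -1}, {"tx": 0, "ty": 0, "tz": -0.5, "rx": 0, "ry": 0, "rz": 0, "gripper": -1}, {"tx": 0, "ty": 0, "tz": 0, "rx": 0, "ry": 0, "rz": 0, "gripper": -1}, {"tx": 0, "ty": 0, "tz": 0, "rx": 0, "ry": 0, "rz": 0, "gripper": -1}])

```text
clock: 11.3
eef_pos: [532.3, 250.9, 140.1]
tcp_rot: [3.141, -0.0, 1.962]
contact_force: [0.2, -1.1, 0.2]
opening: -0.002
```

Run:
```python
from chk import *
go('wrist','w6.png'); print(r.sense()['contact_force'])
```

```text
wrist 11.3 [532.3 250.9 140.1] [180.   -0.  112.4] -0.0018253745067414349 [ 0.2 -1.1  0.2]
covertop 33158 122.91496140845014 ((526.7473754882812, 259.8871154785156), (116.70661926269531, 132.80726623535156), 23.02692985534668)
bar 1966 156.30158090033075 ((523.981689453125, 267.47161865234375), (14.896224975585938, 36.917945861816406), 22.693998336791992)
[ 1.  -0.5  0.5]
```

Call:
move_arm(increments=[{"tx": 0, "ty": 0, "tz": 0, "rx": 0, "ry": 0, "rz": 0, "gripper": 0}, {"tx": 0, "ty": 0, "tz": 0, "rx": 0, "ry": 0, "rz": 0, "gripper": 0}, {"tx": 0, "ty": 0, "tz": 0, "rx": 0, "ry": 0, "rz": 0, "gripper": 0}, {"tx": 0, "ty": 0, "tz": 0, "rx": 0, "ry": 0, "rz": 0, "gripper": 0}], squeeze=25)

```text
clock: 11.75
eef_pos: [532.1, 250.8, 139.7]
tcp_rot: [-3.141, -0.0, 1.962]
contact_force: [0.1, 0.6, -0.3]
opening: 0.501
```

Run:
```python
from chk import *
s,im,W=go('wrist','w7.png')
cv2.imwrite('pics/w7c.png',cv2.resize(im[140:400,160:480,::-1],(640,520)))
```

```text
wrist 11.75 [532.1 250.8 139.7] [-180.    -0.   112.4] 0.5010127061752765 [ 0.1  0.6 -0.3]
366 orange [[488.  -39.6   5.5]
 [506.8  -0.3  14. ]]
covertop 33958 122.88614237355094 ((530.2747192382812, 251.44406127929688), (116.61933898925781, 150.78375244140625), 22.848703384399414)
bar 3612 156.35750684763082 ((529.782958984375, 252.03009033203125), (60.98849105834961, 48.94228744506836), 76.21089172363281)
```

View pics/w7c.png

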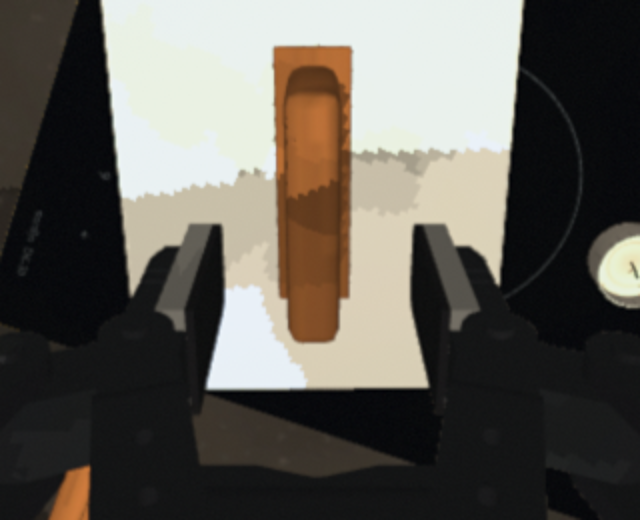

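The wrist view shows the bar centred between the open jaws, at (313,200). The first close somehow did not hold it, so I close again slowly and gently.

Call:
move_arm(increments=[{"tx": 0, "ty": -0.1, "tz": 0.6, "rx": 0, "ry": 0, "rz": 0, "gripper": -0.2}, {"tx": 0, "ty": 0, "tz": 0.4, "rx": 0, "ry": 0, "rz": 0, "gripper": -0.4}, {"tx": 0, "ty": 0, "tz": 0, "rx": 0, "ry": 0, "rz": 0, "gripper": -0.55}, {"tx": 0, "ty": 0, "tz": 0, "rx": 0, "ry": 0, "rz": 0, "gripper": -0.6}, {"tx": 0, "ty": 0, "tz": 0, "rx": 0, "ry": 0, "rz": 0, "gripper": -0.65}, {"tx": 0, "ty": 0, "tz": 0, "rx": 0, "ry": 0, "rz": 0, "gripper": -0.7}, {"tx": 0, "ty": 0, "tz": 0, "rx": 0, "ry": 0, "rz": 0, "gripper": -0.75}, {"tx": 0, "ty": 0, "tz": 0, "rx": 0, "ry": 0, "rz": 0, "gripper": -0.75}], squeeze=25)

```text
clock: 12.6
eef_pos: [531.2, 250.5, 129.9]
tcp_rot: [3.141, -0.0, 1.962]
contact_force: [-1.3, -0.2, -0.9]
opening: 0.126
```

Call:
move_arm(increments=[{"tx": 0, "ty": 0, "tz": 0, "rx": 0, "ry": 0, "rz": 0, "gripper": -0.8}, {"tx": 0, "ty": 0, "tz": 0, "rx": 0, "ry": 0, "rz": 0, "gripper": -0.85}, {"tx": 0, "ty": 0, "tz": 0, "rx": 0, "ry": 0, "rz": 0, "gripper": -0.85}, {"tx": 0, "ty": 0, "tz": -0.6, "rx": 0, "ry": 0, "rz": 0, "gripper": -0.85}, {"tx": 0, "ty": 0, "tz": 0, "rx": 0, "ry": 0, "rz": 0, "gripper": -0.85}])

```text
clock: 13.1
eef_pos: [531.7, 250.7, 136.7]
tcp_rot: [3.14, -0.0, 1.962]
contact_force: [0.1, -0.3, 1.0]
opening: 0.074
```

Call:
move_arm(increments=[{"tx": 0, "ty": 0.4, "tz": 0, "rx": 0, "ry": 0, "rz": 0, "gripper": -0.85}, {"tx": 0, "ty": 0.4, "tz": 0, "rx": 0, "ry": 0, "rz": 0, "gripper": -0.85}, {"tx": 0, "ty": 0, "tz": 0, "rx": 0, "ry": 0, "rz": 0, "gripper": -0.85}])

```text
clock: 13.4
eef_pos: [539.3, 253.8, 135.8]
tcp_rot: [3.141, -0.0, 1.962]
contact_force: [0.4, -0.8, -1.2]
opening: 0.072
```

Run:
```python
from chk import *
s,im,W=go('wrist','w8.png')
s,b,W=go('scene','s8.png')
cv2.imwrite('pics/w8c.png',np.hstack([cv2.resize(im[140:400,200:440,::-1],(400,433)),cv2.resize(b[195:305,190:320,::-1],(400,433),interpolation=cv2.INTER_CUBIC)]))
```

```text
wrist 13.4 [539.3 253.8 135.8] [180.   -0.  112.4] 0.0715345254315392 [ 0.4 -0.8 -1.2]
covertop 34024 122.89658301509064 ((530.1407470703125, 251.5556182861328), (116.5127182006836, 150.34486389160156), 22.797311782836914)
bar 2485 156.2228392546043 ((537.9216918945312, 256.36468505859375), (31.712387084960938, 68.67000579833984), 23.567731857299805)
scene 13.45 [538.8 253.6 135.6] [-180.     0.   112.4] 0.07694837033759645 [ 0.4 -0.1  1. ]
covertop 1994 122.09210445719003 ((530.71240234375, 248.93133544921875), (118.37985229492188, 151.5936279296875), 21.565465927124023)
bar 224 154.60987032018397 ((535.1732788085938, 250.83477783203125), (26.700580596923828, 69.3730239868164), 18.15175437927246)
```

View pics/w8c.png

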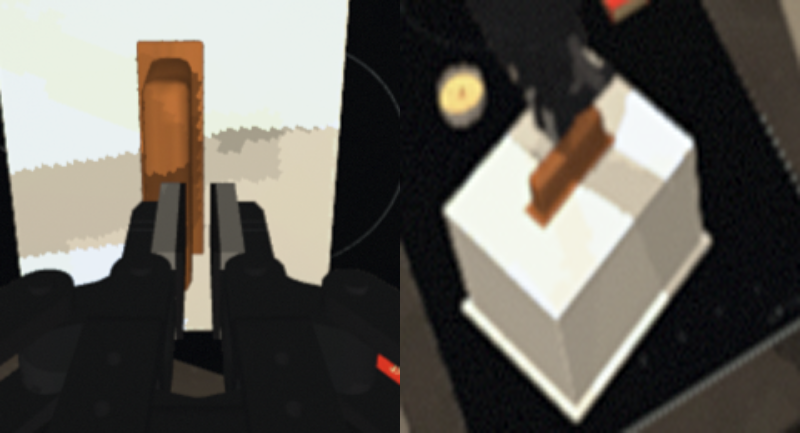

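The two views settle it. Beside the bar, the fingertips end at full-image row 250, front face about z = 165. That is roughly 33 mm behind the reported TCP, so the jaws were closing above the bar. I open, recentre, and go 34 mm deeper.

Call:
move_arm(increments=[{"tx": 0, "ty": -0.4, "tz": 0, "rx": 0, "ry": 0, "rz": 0, "gripper": -0.2}, {"tx": 0, "ty": -0.5, "tz": 0, "rx": 0, "ry": 0, "rz": 0, "gripper": -0.2}, {"tx": 0, "ty": 0, "tz": 0, "rx": 0, "ry": 0, "rz": 0, "gripper": -0.2}, {"tx": 0, "ty": 0, "tz": 0, "rx": 0, "ry": 0, "rz": 0, "gripper": -0.2}, {"tx": 0, "ty": 0, "tz": 1, "rx": 0, "ry": 0, "rz": 0, "gripper": -0.2}, {"tx": 0, "ty": 0, "tz": 1, "rx": 0, "ry": 0, "rz": 0, "gripper": -0.2}, {"tx": 0, "ty": 0, "tz": 0.6, "rx": 0, "ry": 0, "rz": 0, "gripper": -0.2}, {"tx": 0, "ty": 0, "tz": 0.4, "rx": 0, "ry": 0, "rz": 0, "gripper": -0.2}, {"tx": 0, "ty": 0, "tz": 0.2, "rx": 0, "ry": 0, "rz": 0, "gripper": -0.2}, {"tx": 0, "ty": 0, "tz": 0, "rx": 0, "ry": 0, "rz": 0, "gripper": -0.2}])

```text
clock: 14.5
eef_pos: [530.2, 250.0, 103.4]
tcp_rot: [-3.141, 0.0, 1.962]
contact_force: [0.7, 0.2, 0.1]
opening: 0.398
```

Run:
```python
from chk import *
s,im,d=grab('wrist'); cv2.imwrite('pics/w9.png',im[:,:,::-1]); W=cloud('wrist',d,s); print(s['contact_force'])
for c in (278,284,290,346,352,358,364): print(c,[(rr,round(float(W[rr,c,2]))) for rr in range(225,290,5) if d[rr,c]>0])
```

```text
[0.7 0.2 0.1]
278 [(225, 123), (230, 123), (235, 122), (240, 122), (245, 122), (250, 122), (255, 143), (260, 145), (265, 145), (270, 146), (275, 147), (280, 147), (285, 149)]
284 [(225, 122), (230, 124), (235, 123), (240, 123), (245, 122), (250, 123), (255, 123), (260, 124), (265, 124), (270, 122), (275, 122), (280, 122), (285, 121)]
290 [(225, 122), (230, 122), (235, 124), (240, 123), (245, 122), (250, 123), (255, 123), (260, 121), (265, 124), (270, 122), (275, 123), (280, 123), (285, 124)]
346 [(225, 123), (230, 123), (235, 123), (240, 124), (245, 122), (250, 124), (255, 124), (260, 123), (265, 123), (270, 123), (275, 123), (280, 123), (285, 122)]
352 [(225, 121), (230, 123), (235, 123), (240, 122), (245, 124), (250, 123), (255, 124), (260, 123), (265, 122), (270, 124), (275, 123), (280, 123), (285, 123)]
358 [(225, 122), (230, 123), (235, 123), (240, 123), (245, 122), (250, 123), (255, 141), (260, 143), (265, 143), (270, 144), (275, 144), (280, 144), (285, 145)]
364 [(225, 122), (230, 123), (235, 123), (240, 121), (245, 123), (250, 122), (255, 142), (260, 147), (265, 152), (270, 155), (275, 160), (280, 162), (285, 162)]
```

That confirms it: the TCP reads 103, below the cover's top at 123, with no contact and the tips at about 140. Down 5 mm more, then close.

Call:
move_arm(increments=[{"tx": 0, "ty": 0.1, "tz": 0.3, "rx": 0, "ry": 0, "rz": 0, "gripper": -0.3}, {"tx": 0, "ty": 0, "tz": 0.2, "rx": 0, "ry": 0, "rz": 0, "gripper": -0.4}, {"tx": 0, "ty": 0, "tz": 0, "rx": 0, "ry": 0, "rz": 0, "gripper": -0.6}, {"tx": 0, "ty": 0, "tz": 0, "rx": 0, "ry": 0, "rz": 0, "gripper": -0.7}, {"tx": 0, "ty": 0, "tz": 0, "rx": 0, "ry": 0, "rz": 0, "gripper": -0.8}, {"tx": 0, "ty": 0, "tz": 0, "rx": 0, "ry": 0, "rz": 0, "gripper": -1}, {"tx": 0, "ty": 0, "tz": 0, "rx": 0, "ry": 0, "rz": 0, "gripper": -1}, {"tx": 0, "ty": 0, "tz": 0, "rx": 0, "ry": 0, "rz": 0, "gripper": -1}], squeeze=60)

```text
clock: 15.35
eef_pos: [531.0, 250.4, 98.8]
tcp_rot: [-3.141, -0.0, 1.962]
contact_force: [-1.6, -0.1, -0.1]
opening: 0.149
```

Opening 0.149 is about 13 mm, so the bar is gripped. I lift 18 cm, so the rim clears the pin (top 167 mm) and the jar, and turn by 22.4°.

Call:
move_arm(increments=[{"tx": 0, "ty": 0, "tz": -0.5, "rx": 0, "ry": 0, "rz": 0, "gripper": -1}, {"tx": 0, "ty": 0, "tz": -1, "rx": 0, "ry": 0, "rz": 0, "gripper": -1}, {"tx": 0, "ty": 0, "tz": -2, "rx": 0, "ry": 0, "rz": 0, "gripper": -1}, {"tx": 0, "ty": 0, "tz": -3, "rx": 0, "ry": 0, "rz": 0, "gripper": -1}, {"tx": 0, "ty": 0, "tz": -3.5, "rx": 0, "ry": 0, "rz": 0, "gripper": -1}, {"tx": 0, "ty": 0, "tz": -3.5, "rx": 0, "ry": 0, "rz": 0, "gripper": -1}, {"tx": 0, "ty": 0, "tz": -3, "rx": 0, "ry": 0, "rz": 3.4, "gripper": -1}, {"tx": 0, "ty": 0, "tz": -1.5, "rx": 0, "ry": 0, "rz": 6, "gripper": -1}, {"tx": 0, "ty": 0, "tz": 0, "rx": 0, "ry": 0, "rz": 7, "gripper": -1}, {"tx": 0, "ty": 0, "tz": 0, "rx": 0, "ry": 0, "rz": 6, "gripper": -1}, {"tx": 0, "ty": 0, "tz": 0, "rx": 0, "ry": 0, "rz": 0, "gripper": -1}, {"tx": 0, "ty": 0, "tz": 0, "rx": 0, "ry": 0, "rz": 0, "gripper": -1}])

```text
clock: 16.55
eef_pos: [531.1, 250.4, 279.1]
tcp_rot: [3.141, -0.0, 1.574]
contact_force: [0.2, -0.6, -3.2]
opening: 0.151
```

```bash
cat > cov.py <<'E'
from chk import *
def cov(n):
    s,im,d=grab(n); W=cloud(n,d,s); X,Y,Z=[W[...,i] for i in range(3)]
    e=s['eef_pos']; c=e[2]+24  # cover top when gripped
    m=(abs(X-e[0])<110)&(abs(Y-e[1])<110)&(abs(Z-c)<12)&(im.min(-1)>100)
    m=cv2.morphologyEx(m.astype(np.uint8),cv2.MORPH_OPEN,np.ones((3,3)))>0
    A=np.c_[W[m][:,:2]-e[:2],np.ones(m.sum())]; q=np.linalg.lstsq(A,W[m][:,2],rcond=None)[0]
    print(n,s['clock'],e,s['tcp_rot']*57.3,s['opening'],s['contact_force'])
    (cx,cy),sz,a=cv2.minAreaRect(W[m][:,:2].astype(np.float32))
    print('top n',m.sum(),'z,slopes',q[2],q[:2]*1000,'mrad; rect',cx,cy,sz,a,'ext',np.percentile(W[m][:,:2],[.3,99.7],axis=0).ravel())
E
python3 - <<'E'
from cov import *
cov('wrist'); cov('top')
E
```

```text
wrist 16.55 [531.1 250.4 279.1] [180.   -0.   90.2] 0.15106743883559662 [ 0.2 -0.6 -3.2]
top n 44567 z,slopes 303.2284450305969 [-0.2 -0.4] mrad; rect 530.1627807617188 253.85784912109375 (116.66175079345703, 145.73118591308594) 0.31797459721565247 ext [472.7 184.9 587.3 326.7]
top 16.6 [531.1 250.4 279. ] [180.    0.   90.2] 0.15087937041279936 [-0.7  0.7 -3.4]
top n 2505 z,slopes 303.1034099695744 [0.7 9.3] mrad; rect 531.61669921875 217.0574951171875 (116.19866180419922, 85.87210845947266) 0.10365980118513107 ext [473.6 174.2 589.1 257.6]
```

The cover is held level and square to the tray. Wrist and top cameras agree on a target TCP of about (556.6, -81.5). I carry it over.

Call:
move_arm(increments=[{"tx": -1, "ty": 0, "tz": 0, "rx": 0, "ry": 0, "rz": 0.2, "gripper": -1}, {"tx": -2.5, "ty": 0.3, "tz": 0, "rx": 0, "ry": 0, "rz": 0, "gripper": -1}, {"tx": -3.8, "ty": 0.4, "tz": 0, "rx": 0, "ry": 0, "rz": 0, "gripper": -1}, {"tx": -4, "ty": 0.4, "tz": 0, "rx": 0, "ry": 0, "rz": 0, "gripper": -1}, {"tx": -4, "ty": 0.4, "tz": 0, "rx": 0, "ry": 0, "rz": 0, "gripper": -1}, {"tx": -4, "ty": 0.4, "tz": 0, "rx": 0, "ry": 0, "rz": 0, "gripper": -1}, {"tx": -4, "ty": 0.4, "tz": 0, "rx": 0, "ry": 0, "rz": 0, "gripper": -1}, {"tx": -4, "ty": 0.2, "tz": 0, "rx": 0, "ry": 0, "rz": 0, "gripper": -1}, {"tx": -3, "ty": 0.05, "tz": 0, "rx": 0, "ry": 0, "rz": 0, "gripper": -1}, {"tx": -2, "ty": 0, "tz": 0, "rx": 0, "ry": 0, "rz": 0, "gripper": -1}, {"tx": -0.9, "ty": 0, "tz": 0, "rx": 0, "ry": 0, "rz": 0, "gripper": -1}, {"tx": 0, "ty": 0, "tz": 0, "rx": 0, "ry": 0, "rz": 0, "gripper": -1}])

```text
clock: 17.85
eef_pos: [555.3, -82.7, 278.7]
tcp_rot: [-3.141, 0.0, 1.566]
contact_force: [0.1, 1.2, -3.5]
opening: 0.152
```

Run:
```python
from cov import *
cov('wrist'); cov('top')
```

```text
wrist 17.85 [555.3 -82.7 278.7] [-180.     0.    89.7] 0.15248735616446155 [ 0.1  1.2 -3.5]
top n 44491 z,slopes 302.7945733921206 [-0.7 -0.1] mrad; rect 554.3654174804688 -79.35662841796875 (145.98997497558594, 116.6876449584961) 89.86810302734375 ext [ 497.2 -148.4  611.7   -6.4]
top 17.9 [555.4 -81.7 278.7] [-180.    -0.    89.8] 0.15315977364328182 [-0.8  0.  -3.3]
top n 1685 z,slopes 302.63216397598353 [ 2.8 -2.7] mrad; rect 556.1011352539062 -81.93762969970703 (115.99933624267578, 149.1484832763672) 0.009510181844234467 ext [ 498.2 -156.3  613.7   -7.4]
```

Call:
move_arm(increments=[{"tx": 0, "ty": 0.1, "tz": 1, "rx": 0, "ry": 0, "rz": 0, "gripper": -1}, {"tx": 0, "ty": 0, "tz": 2, "rx": 0, "ry": 0, "rz": 0, "gripper": -1}, {"tx": 0, "ty": 0, "tz": 2, "rx": 0, "ry": 0, "rz": 0, "gripper": -1}, {"tx": 0, "ty": 0, "tz": 2, "rx": 0, "ry": 0, "rz": 0, "gripper": -1}, {"tx": 0, "ty": 0, "tz": 2, "rx": 0, "ry": 0, "rz": 0, "gripper": -1}, {"tx": 0, "ty": 0, "tz": 2, "rx": 0, "ry": 0, "rz": 0, "gripper": -1}, {"tx": 0, "ty": 0, "tz": 2, "rx": 0, "ry": 0, "rz": 0, "gripper": -1}, {"tx": 0, "ty": 0, "tz": 1.5, "rx": 0, "ry": 0, "rz": 0, "gripper": -1}, {"tx": 0, "ty": 0, "tz": 1, "rx": 0, "ry": 0, "rz": 0, "gripper": -1}, {"tx": 0, "ty": 0, "tz": 0.5, "rx": 0, "ry": 0, "rz": 0, "gripper": -1}, {"tx": 0, "ty": 0, "tz": 0, "rx": 0, "ry": 0, "rz": 0, "gripper": -1}])

```text
clock: 19.05
eef_pos: [556.4, -81.2, 118.2]
tcp_rot: [-3.141, -0.0, 1.568]
contact_force: [0.2, 0.6, -3.1]
opening: 0.157
```

Call:
move_arm(increments=[{"tx": 0, "ty": 0, "tz": 0.4, "rx": 0, "ry": 0, "rz": 0, "gripper": -1}, {"tx": 0, "ty": 0, "tz": 0.3, "rx": 0, "ry": 0, "rz": 0, "gripper": -1}, {"tx": 0, "ty": 0, "tz": 0.2, "rx": 0, "ry": 0, "rz": 0, "gripper": -1}, {"tx": 0, "ty": 0, "tz": 0.2, "rx": 0, "ry": 0, "rz": 0, "gripper": -1}, {"tx": 0, "ty": 0, "tz": 0.2, "rx": 0, "ry": 0, "rz": 0, "gripper": -1}, {"tx": 0, "ty": 0, "tz": 0, "rx": 0, "ry": 0, "rz": 0, "gripper": -1}])

```text
clock: 19.65
eef_pos: [556.5, -81.7, 105.6]
tcp_rot: [-3.141, -0.0, 1.567]
contact_force: [-0.7, -0.2, -3.0]
opening: 0.152
```

Call:
move_arm(increments=[{"tx": 0, "ty": 0, "tz": 0.15, "rx": 0, "ry": 0, "rz": 0, "gripper": -1}, {"tx": 0, "ty": 0, "tz": 0.15, "rx": 0, "ry": 0, "rz": 0, "gripper": -1}, {"tx": 0, "ty": 0, "tz": 0.1, "rx": 0, "ry": 0, "rz": 0, "gripper": -1}, {"tx": 0, "ty": 0, "tz": 0, "rx": 0, "ry": 0, "rz": 0, "gripper": -1}])

```text
clock: 20.05
eef_pos: [556.6, -81.7, 101.8]
tcp_rot: [3.142, -0.0, 1.567]
contact_force: [-0.9, 0.4, -3.0]
opening: 0.151
```

Run:
```python
from cov import *
cov('wrist'); cov('top')
```

```text
wrist 20.05 [556.6 -81.7 101.8] [180.   -0.   89.8] 0.1513429590956707 [-0.9  0.4 -3. ]
top n 46768 z,slopes 126.29419659698219 [-29.   -1.6] mrad; rect 530.4295043945312 -78.21187591552734 (145.8174285888672, 167.17820739746094) 89.96610260009766 ext [ 450.2 -147.2  613.1   -5.3]
top 20.1 [556.6 -81.7 101.8] [180.    0.   89.8] 0.14994077439323167 [ 0.1  1.2 -2.8]
top n 953 z,slopes 125.60975194828434 [-5.5  0.4] mrad; rect 557.14892578125 -81.54724884033203 (148.07977294921875, 115.51168060302734) 89.99172973632812 ext [ 499.5 -155.5  614.6   -7.6]
```

Call:
move_arm(increments=[{"tx": 0, "ty": 0, "tz": 0.1, "rx": 0, "ry": 0, "rz": 0, "gripper": -1}, {"tx": 0, "ty": 0, "tz": 0.05, "rx": 0, "ry": 0, "rz": 0, "gripper": -1}, {"tx": 0, "ty": 0, "tz": 0, "rx": 0, "ry": 0, "rz": 0, "gripper": -1}])

```text
clock: 20.45
eef_pos: [556.7, -81.6, 101.7]
tcp_rot: [3.141, 0.0, 1.567]
contact_force: [-7.0, 0.8, 12.5]
opening: 0.151
```

Seated: the push is now 12 N upward and z has stopped. I ease off, open and rise.

Call:
move_arm(increments=[{"tx": 0, "ty": 0, "tz": -0.1, "rx": 0, "ry": 0, "rz": 0, "gripper": -1}, {"tx": 0, "ty": 0, "tz": 0, "rx": 0, "ry": 0, "rz": 0, "gripper": -0.5}, {"tx": 0, "ty": 0, "tz": 0, "rx": 0, "ry": 0, "rz": 0, "gripper": -0.1}, {"tx": 0, "ty": 0, "tz": 0, "rx": 0, "ry": 0, "rz": 0, "gripper": -0.1}, {"tx": 0, "ty": 0, "tz": 0, "rx": 0, "ry": 0, "rz": 0, "gripper": -0.1}, {"tx": 0, "ty": 0, "tz": -1, "rx": 0, "ry": 0, "rz": 0, "gripper": -0.1}, {"tx": 0, "ty": 0, "tz": -2, "rx": 0, "ry": 0, "rz": 0, "gripper": -0.1}, {"tx": 0, "ty": 0, "tz": -4, "rx": 0, "ry": 0, "rz": 0, "gripper": -0.1}, {"tx": 0, "ty": 0, "tz": -4, "rx": 0, "ry": 0, "rz": 0, "gripper": -0.5}, {"tx": 0, "ty": 0, "tz": -1, "rx": 0, "ry": 0, "rz": 0, "gripper": -1}, {"tx": 0, "ty": 0, "tz": 0, "rx": 0, "ry": 0, "rz": 0, "gripper": -1}, {"tx": 0, "ty": 0, "tz": 0, "rx": 0, "ry": 0, "rz": 0, "gripper": -1}])

```text
clock: 21.65
eef_pos: [556.0, -81.5, 220.6]
tcp_rot: [-3.141, -0.0, 1.568]
contact_force: [-0.2, -0.1, -0.2]
opening: -0.001
```

```bash
cat > fin.py <<'E'
from chk import *
def fin(n,f):
    s,im,d=grab(n); cv2.imwrite('pics/'+f,im[:,:,::-1]); W=cloud(n,d,s); X,Y,Z=[W[...,i] for i in range(3)]
    print(n,s['clock'],s['eef_pos'],s['tcp_rot']*57.3,s['opening'],s['contact_force'])
    for l,m in (('top',(X>480)&(X<640)&(Y>-180)&(Y<20)&(abs(Z-126)<6)&(im.min(-1)>100)),('pin',(X>430)&(X<545)&(Y>-130)&(Y<0)&(abs(Z-165)<6)&((X<548)|(Y>200))),('arm',(X>430)&(X<560)&(Y>-130)&(Y<10)&(abs(Z-137)<4)),('bar',(X>535)&(X<580)&(Y>-130)&(Y<-30)&(abs(Z-160)<6))):
        if m.sum()<10: continue
        A=np.c_[W[m][:,:2]-[556,-82],np.ones(m.sum())]; q=np.linalg.lstsq(A,W[m][:,2],rcond=None)[0]
        print(l,m.sum(),'z,slope mrad',q[2],q[:2]*1000,cv2.minAreaRect(W[m][:,:2].astype(np.float32)))
E
python3 - <<'E'
from fin import *
fin('wrist','w10.png'); fin('top','t10.png')
E
```

```text
wrist 21.65 [556.  -81.5 220.6] [-180.    -0.    89.8] -0.0007567338912092623 [-0.2 -0.1 -0.2]
top 21756 z,slope mrad 125.89262079283952 [-0.2  0.1] ((555.828857421875, -80.3681869506836), (116.35936737060547, 149.50450134277344), 0.006684234831482172)
pin 526 z,slope mrad 147.54361357525676 [-206.3  -45.5] ((455.35693359375, -34.62397003173828), (14.966699600219727, 15.299652099609375), 43.13511276245117)
arm 1575 z,slope mrad 137.1635648456052 [ -9.4 -34.1] ((495.1492919921875, -64.16612243652344), (67.79661560058594, 116.67790222167969), 75.78085327148438)
bar 1757 z,slope mrad 159.12379100746713 [-0.5 -5. ] ((555.843994140625, -79.91105651855469), (13.698942184448242, 69.22953033447266), 0.41569817066192627)
top 21.7 [555.6 -81.5 219.9] [-179.9   -0.    89.8] -0.0009494387592149712 [-0.8  0.1  0. ]
top 1125 z,slope mrad 125.63887411265301 [-0.5 -0.5] ((557.267822265625, -81.61434173583984), (148.18678283691406, 115.62577819824219), 89.98616027832031)
pin 10 z,slope mrad 138.67506840426321 [-257.4   35.9] ((457.4002380371094, -31.511173248291016), (2.4912874698638916, 11.084634780883789), 87.97815704345703)
arm 24 z,slope mrad 129.46466040932512 [-73.9 -12.5] ((453.1161804199219, -26.170446395874023), (13.679777145385742, 10.625359535217285), 11.388434410095215)
```

View pics/w10.png

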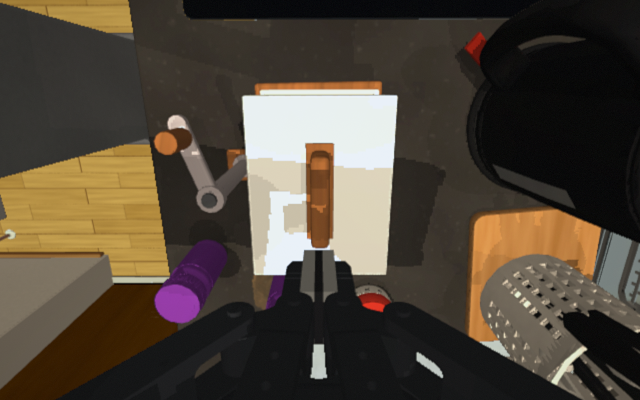

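The wrist view shows the cover seated and square, its bar at (320,195). Top z is 125.9 (expected 126), slope under 1 mrad, and the catch is still out with the pin at (168,142). Next the shut fingers go behind the pin on its outer side.

Call:
move_arm(increments=[{"tx": 0.6, "ty": -2.1, "tz": 0, "rx": 0, "ry": 0, "rz": 0, "gripper": -1}, {"tx": 1.1, "ty": -3.5, "tz": 0, "rx": 0, "ry": 0, "rz": 0, "gripper": -1}, {"tx": 1.1, "ty": -3.5, "tz": 0, "rx": 0, "ry": 0, "rz": 0, "gripper": -1}, {"tx": 0.7, "ty": -2.5, "tz": 0, "rx": 0, "ry": 0, "rz": 0, "gripper": -1}, {"tx": 0.4, "ty": -1.5, "tz": 0, "rx": 0, "ry": 0, "rz": 0, "gripper": -1}, {"tx": 0, "ty": 0, "tz": 2, "rx": 0, "ry": 0, "rz": 0, "gripper": -1}, {"tx": 0, "ty": 0, "tz": 3, "rx": 0, "ry": 0, "rz": 0, "gripper": -1}, {"tx": 0, "ty": 0, "tz": 3, "rx": 0, "ry": 0, "rz": 0, "gripper": -1}, {"tx": 0, "ty": 0, "tz": 1.5, "rx": 0, "ry": 0, "rz": 0, "gripper": -1}, {"tx": 0, "ty": 0, "tz": 1, "rx": 0, "ry": 0, "rz": 0, "gripper": -1}, {"tx": 0, "ty": 0, "tz": 0, "rx": 0, "ry": 0, "rz": 0, "gripper": -1}])

```text
clock: 22.85
eef_pos: [425.0, -42.2, 115.0]
tcp_rot: [-3.139, -0.0, 1.567]
contact_force: [0.2, -0.4, -1.0]
opening: 0.002
```

Run:
```python
from fin import *
fin('wrist','w11.png')
```

```text
wrist 22.85 [425.  -42.2 115. ] [-179.9   -0.    89.8] 0.0016090446211763161 [ 0.2 -0.4 -1. ]
top 24005 z,slope mrad 125.83525645113912 [-0.4 -2.7] ((555.6471557617188, -72.90523529052734), (116.42562866210938, 136.5941925048828), 0.2766847014427185)
pin 1626 z,slope mrad 180.91095322055068 [  46.1 -212.5] ((446.63275146484375, -31.448928833007812), (15.729558944702148, 32.59505844116211), 70.5828857421875)
arm 2517 z,slope mrad 137.0483674393317 [3.4 1.7] ((498.2177429199219, -65.12882232666016), (68.93264770507812, 124.85283660888672), 75.75318908691406)
bar 4162 z,slope mrad 159.20234829317485 [244.3 -10.9] ((555.0921020507812, -74.66230773925781), (60.344459533691406, 15.167008399963379), 89.94076538085938)
```

View pics/w11.png

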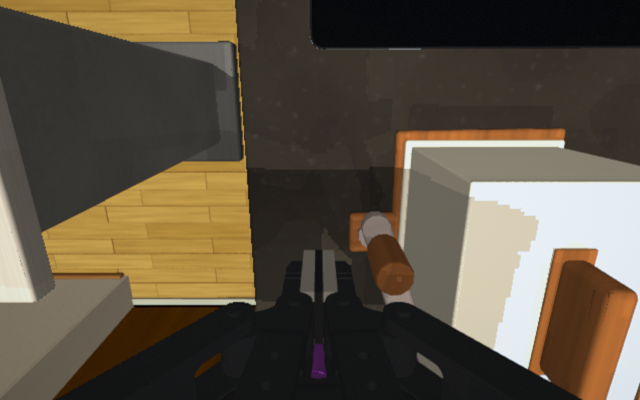

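The wrist view shows the shut fingertips at (318,260), left of the pin at (390,265), clear of the arm and cover. Now I sweep the pin around the post.

Call:
move_arm(increments=[{"tx": 0.15, "ty": 0.7, "tz": 0.2, "rx": 0, "ry": 0, "rz": 0, "gripper": -1}, {"tx": 0.15, "ty": 0.7, "tz": 0.1, "rx": 0, "ry": 0, "rz": 0, "gripper": -1}, {"tx": 0.3, "ty": 0.65, "tz": 0, "rx": 0, "ry": 0, "rz": 0, "gripper": -1}, {"tx": 0.3, "ty": 0.65, "tz": 0, "rx": 0, "ry": 0, "rz": 0, "gripper": -1}, {"tx": 0.25, "ty": 0.65, "tz": 0, "rx": 0, "ry": 0, "rz": 0, "gripper": -1}, {"tx": 0.2, "ty": 0.65, "tz": 0, "rx": 0, "ry": 0, "rz": 0, "gripper": -1}, {"tx": 0, "ty": 0.7, "tz": 0, "rx": 0, "ry": 0, "rz": 0, "gripper": -1}, {"tx": -0.05, "ty": 0.7, "tz": 0, "rx": 0, "ry": 0, "rz": 0, "gripper": -1}, {"tx": -0.15, "ty": 0.7, "tz": 0, "rx": 0, "ry": 0, "rz": 0, "gripper": -1}, {"tx": -0.2, "ty": 0.7, "tz": 0, "rx": 0, "ry": 0, "rz": 0, "gripper": -1}])

```text
clock: 23.9
eef_pos: [494.5, -33.0, 113.3]
tcp_rot: [3.141, -0.0, 1.567]
contact_force: [-1.9, -0.3, 0.0]
opening: -0.006
```

```bash
cat > pin.py <<'E'
from fin import *
def pin(n):
    s,im,d=grab(n); W=cloud(n,d,s); X,Y,Z=[W[...,i] for i in range(3)]; h=im.astype(int)
    print(n,s['clock'],s['eef_pos'],s['contact_force'])
    br=(h[...,0]>h[...,2]+35)
    m=(X>430)&(X<544)&(Y>-130)&(Y<0)&(Z>140)&(Z<172)&br
    a=(X>430)&(X<560)&(Y>-130)&(Y<0)&(abs(Z-137)<4)&~br
    for l,k in(('pin',m),('arm',a)):
        k=cv2.morphologyEx(k.astype(np.uint8),cv2.MORPH_OPEN,np.ones((2,2)))>0
        if k.sum()>6: c=np.median(W[k],0); print(l,k.sum(),c,cv2.minAreaRect(W[k][:,:2].astype(np.float32)),'ang',np.arctan2(c[1]+82.2,c[0]-471.5))
E
python3 -c "
from pin import *
pin('wrist');pin('top')"
```

```text
wrist 23.9 [494.5 -33.  113.3] [-1.9 -0.3  0. ]
pin 116 [512.4 -41.8 147.5] ((515.5864868164062, -51.667728424072266), (2.110714912414551, 24.769527435302734), 19.2602596282959) ang 0.7796780000037216
arm 474 [nan nan nan] ((517.0440063476562, -42.354095458984375), (9.865036964416504, 21.475553512573242), 25.687240600585938) ang nan
top 23.95 [495.7 -33.4 113.4] [ 0.6 -0.  -0.6]
```

The catch is following, at about 0.78 rad. I continue to the stop.

Call:
move_arm(increments=[{"tx": -0.25, "ty": 0.4, "tz": 0, "rx": 0, "ry": 0, "rz": 0, "gripper": -1}, {"tx": -0.3, "ty": 0.4, "tz": 0, "rx": 0, "ry": 0, "rz": 0, "gripper": -1}, {"tx": -0.4, "ty": 0.45, "tz": 0, "rx": 0, "ry": 0, "rz": 0, "gripper": -1}, {"tx": -0.4, "ty": 0.45, "tz": 0, "rx": 0, "ry": 0, "rz": 0, "gripper": -1}, {"tx": -0.4, "ty": 0.3, "tz": 0, "rx": 0, "ry": 0, "rz": 0, "gripper": -1}, {"tx": -0.45, "ty": 0.3, "tz": 0, "rx": 0, "ry": 0, "rz": 0, "gripper": -1}, {"tx": -0.4, "ty": 0.2, "tz": 0, "rx": 0, "ry": 0, "rz": 0, "gripper": -1}, {"tx": -0.2, "ty": 0.1, "tz": 0, "rx": 0, "ry": 0, "rz": 0, "gripper": -1}, {"tx": 0, "ty": 0, "tz": 0, "rx": 0, "ry": 0, "rz": 0, "gripper": -1}])

```text
clock: 24.9
eef_pos: [519.9, -61.4, 113.3]
tcp_rot: [3.141, 0.0, 1.567]
contact_force: [-1.1, 0.3, -0.2]
opening: -0.001
```

Call:
move_arm(increments=[{"tx": -0.2, "ty": 0.1, "tz": 0, "rx": 0, "ry": 0, "rz": 0, "gripper": -1}, {"tx": -0.15, "ty": 0, "tz": 0, "rx": 0, "ry": 0, "rz": 0, "gripper": -1}, {"tx": 0, "ty": 0, "tz": 0, "rx": 0, "ry": 0, "rz": 0, "gripper": -1}])

```text
clock: 25.2
eef_pos: [520.7, -63.8, 113.3]
tcp_rot: [3.142, -0.001, 1.567]
contact_force: [0.5, 5.9, 0.2]
opening: -0.001
```

```bash
python3 -c "
from pin import *
print(r.sense()['contact_force']);pin('wrist')"
```

```text
[0.5 5.9 0.2]
wrist 25.2 [520.7 -63.8 113.3] [0.5 5.9 0.2]
pin 34 [520.4 -87.2 166.8] ((519.9497680664062, -77.92693328857422), (3.3883161544799805, 23.017841339111328), 0.04680834710597992) ang -0.10261762252652035
arm 1857 [nan nan nan] ((482.0252380371094, -127.41041564941406), (155.22018432617188, 51.33920669555664), 54.313323974609375) ang nan
```

A reaction of 5.9 N, against about 1 N of friction, means the catch is on its stop. I back off, rise, move back and check.

Call:
move_arm(increments=[{"tx": 0.6, "ty": 0, "tz": 0, "rx": 0, "ry": 0, "rz": 0, "gripper": -1}, {"tx": 0.6, "ty": 0, "tz": 0, "rx": 0, "ry": 0, "rz": 0, "gripper": -1}, {"tx": 0, "ty": 0, "tz": -2, "rx": 0, "ry": 0, "rz": 0, "gripper": -1}, {"tx": 0, "ty": 0, "tz": -4, "rx": 0, "ry": 0, "rz": 0, "gripper": -1}, {"tx": 0, "ty": 0, "tz": -4, "rx": 0, "ry": 0, "rz": 0, "gripper": -1}, {"tx": -2, "ty": 0, "tz": -2, "rx": 0, "ry": 0, "rz": 0, "gripper": -1}, {"tx": -4, "ty": 0, "tz": 0, "rx": 0, "ry": 0, "rz": 0, "gripper": -1}, {"tx": -2, "ty": 0, "tz": 0, "rx": 0, "ry": 0, "rz": 0, "gripper": -1}, {"tx": 0, "ty": 0, "tz": 0, "rx": 0, "ry": 0, "rz": 0, "gripper": -1}, {"tx": 0, "ty": 0, "tz": 0, "rx": 0, "ry": 0, "rz": 0, "gripper": -1}])

```text
clock: 26.25
eef_pos: [520.3, -132.3, 233.1]
tcp_rot: [-3.141, -0.0, 1.567]
contact_force: [-0.6, 0.2, -0.9]
opening: -0.001
```

```bash
python3 -c "
from pin import *
pin('wrist');fin('wrist','w12.png');fin('scene','s12.png')
for q in('timer','matches','candle'):
    print(q,[(round(p['confidence'],2),at_z('scene',p['location'],0)[:2]) for p in r.place_of(q,'scene')[:3]])"
```

```text
wrist 26.25 [ 520.3 -132.3  233.1] [-0.6  0.2 -0.9]
pin 430 [521.2 -81.  166.7] ((523.0794677734375, -83.13162231445312), (14.97232437133789, 20.880638122558594), 45.47946548461914) ang 0.02378301763030642
arm 1378 [nan nan nan] ((484.34808349609375, -84.77117919921875), (105.45870971679688, 32.78545379638672), 18.803136825561523) ang nan
wrist 26.3 [ 520.3 -131.8  233.1] [-180.    -0.    89.8] -0.0012352305034530515 [-0.3 -0.5 -0.2]
top 23894 z,slope mrad 125.9003027964299 [-0.4  0.2] ((556.1270141601562, -80.07781982421875), (149.8677215576172, 116.6473159790039), 89.96549987792969)
pin 419 z,slope mrad 166.42220845571472 [ -4.  -77.8] ((520.8323974609375, -81.18486022949219), (15.230527877807617, 15.172696113586426), 74.83350372314453)
arm 1521 z,slope mrad 135.98432649008012 [-23.   -9.4] ((505.2020263671875, -78.74722290039062), (67.05205535888672, 90.36732482910156), 88.82728576660156)
bar 1942 z,slope mrad 159.17151348783418 [59.7 -2.5] ((555.8536376953125, -80.22796630859375), (69.74311065673828, 14.216408729553223), 89.89222717285156)
scene 26.35 [ 520.3 -131.6  233.1] [-180.    -0.    89.8] 0.002871400022846494 [ 0.4 -0.2 -0.8]
top 1646 z,slope mrad 125.06796514949075 [ 1.3 -0.8] ((556.578857421875, -82.76306915283203), (119.31393432617188, 152.97186279296875), 0.05854468047618866)
pin 31 z,slope mrad 168.76893557396144 [ 108.4 -158.3] ((520.8533325195312, -82.74113464355469), (13.2286376953125, 12.28099250793457), 47.160892486572266)
arm 166 z,slope mrad 136.65070093792386 [-0.6 -4.1] ((508.4195861816406, -77.1955795288086), (69.25590515136719, 94.2164077758789), 84.8237533569336)
bar 132 z,slope mrad 158.4788420055606 [34.6 -5.4] ((555.9069213867188, -81.91598510742188), (68.81022644042969, 16.99101448059082), 89.23280334472656)
timer [(0.47, array([ 630. , -265.9]))]
matches [(0.71, array([748.6, 123.3]))]
candle [(0.72, array([717. , 293.1]))]
```

```bash
python3 -c "
from rig import r
print(r.sign_off(), r.sense()['clock'])"
```

```text
the job is handed in; nothing more can be done
the job is handed in; nothing more can be done
```

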